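# Refit a repaired power-supply housing and close its hooked cover

### The job

Refit the open power-supply housing: take the scorched boards out and put them in the cardboard scrap tray, then lay each new board flat in the bay whose floor has the colour of its block. Next set the hold-down bar across the boards, down in its two saddles, and only then put on the blue cover: tilt it, hook its steel tongue under the housing's ledge and swing it down until it lies flat and fully home inside the stops. Leave the meter, screwdriver and spool where they are.

Things in the scene. Friction and masses are not known exactly. Their poses are not given: they have to be found in the camera images.
- housing: Open grey metal housing, fixed, 142 (its x) x 246 (y) mm; origin: middle of its footprint on the bench (walls listed from it). Floor 5 mm up. Side walls (inner faces y = +-110) and far wall (inner face x = +58) 64 mm high: the cover rests on them. Stops 72 mm high outside them: inner faces x = +64 and y = +-118. Near wall at -x: inner face x = -66, 76 mm high, with the ledge. The sheet is rigid.
- bay_a (a point): Centre of the floor (5 mm above the bench) of the blue-floored bay in the housing, 61 x 39 mm, long side along the housing's x, centre at y = +54 mm; axes as the housing's. Framed by white rails 4 mm thick whose tops are 12 mm above the bench.
- bay_b (a point): Centre of the floor (5 mm above the bench) of the yellow-floored bay in the housing, 61 x 39 mm, long side along the housing's y, in the middle (y = 0); axes as the housing's. Framed by white rails 4 mm thick whose tops are 12 mm above the bench.
- bay_c (a point): Centre of the floor (5 mm above the bench) of the orange-floored bay in the housing, 61 x 39 mm, long side along the housing's x, centre at y = -54 mm; axes as the housing's. Framed by white rails 4 mm thick whose tops are 12 mm above the bench.
- saddle_mid (a point): Midway between the two steel saddles at seat height (40 mm above the bench): the centre of the bar's underside belongs here, the bar lying along the housing's y. Saddles stand at the side walls, y from 94 to 110 mm and -94 to -110; their cheeks (inner faces x = +-23) reach 50 mm above the bench. Axes as the housing's.
- ledge_edge (a point): Middle of the lower inner edge of the fixed steel ledge that overhangs inward from the near wall: housing x = -49, underside 72 mm and top 76 mm above the bench, y from -95 to +95 mm. Axes as the housing's. The tongue goes under it.
- cover_seat (a point): Where the centre of the cover's underside comes to lie when seated (64 mm above the bench, housing x = -1); axes as the housing's. The seated cover has about 3 mm of play each way, and its x axis points as the housing's.
- cover_fin (a point): Centre of the cover's black upright pull fin: 12 (cover x) x 44 (y) mm, from 4 to 38 mm above the underside at the middle of the cover; this point is 21 mm above the underside. Blue 4 mm sheet, x -40 to +62, y +-115 mm, with a steel tongue 170 mm wide on to x = -62 in the same plane. 0.3 kg, loose, first flat on the bench. x points from tongue to far edge, z up.
- tongue_tip (a point): Middle of the tongue's end edge, half-way through the sheet (cover x = -62, 2 mm above the underside); axes as the cover's.
- bar_mid (a point): Centre of the hold-down bar, 10 mm above its underside. Aluminium strip 40 (its x) x 212 (its y) x 4 mm, 0.14 kg, with a red upright tab at the middle, 12 (x) x 36 (y) mm, from 4 to 20 mm above the underside. Loose, flat on the bench at first. Either way round fits.
- new_a_mid (a point): Centre (half-way up, 16 mm over the underside) of the new board with the blue block: green base 56 (its x) x 34 (y) x 6 mm, block 24 (x) x 18 (y) mm up to 32 mm over the underside; 0.09 kg, loose. Belongs in the blue bay, long side along the bay, either way round.
- dead_a_mid (a point): Centre (half-way up) of the scorched dark-brown and black board in the blue bay, same shape and size as a new board. May be absent.
- new_b_mid (a point): Centre (half-way up, 16 mm over the underside) of the new board with the yellow block: green base 56 (its x) x 34 (y) x 6 mm, block 24 (x) x 18 (y) mm up to 32 mm over the underside; 0.09 kg, loose. Belongs in the yellow bay, long side along the bay, either way round.
- dead_b_mid (a point): Centre (half-way up) of the scorched dark-brown and black board in the yellow bay, same shape and size as a new board. May be absent.
- new_c_mid (a point): Centre (half-way up, 16 mm over the underside) of the new board with the orange block: green base 56 (its x) x 34 (y) x 6 mm, block 24 (x) x 18 (y) mm up to 32 mm over the underside; 0.09 kg, loose. Belongs in the orange bay, long side along the bay, either way round.
- dead_c_mid (a point): Centre (half-way up) of the scorched dark-brown and black board in the orange bay, same shape and size as a new board. May be absent.
- scrap: Cardboard scrap tray, open on top, fixed, 170 (its x) x 100 (y) x 45 mm high, walls and floor 4 mm. Origin: centre of its underside.
- meter: Grey multimeter, 150 x 80 x 32 mm, a bystander. Origin: centre of its underside.
- driver: Screwdriver lying on the bench, a bystander. Origin: on its underside.
- spool: Metal spool, 60 mm across, 40 mm high, a bystander. Origin: centre of its underside.
Things that resemble listed ones, but are neither listed nor needed, are in the scene too. Leave any purple look-alike of the part that bears new_b_mid alone.

How it is judged:
On the way, in this order (a step that is already met when the one before it is completed fails the run):
1. each new board lies flat in the bay of its colour (horizontal distance between new_a_mid and bay_a below 0.006 m and z of new_a_mid in the frame of housing between 0.017 and 0.025 m and angle between the x axis of each of new_a_mid, new_c_mid and the x axis of housing, either way round below 0.12 rad and angle between each of new_a_mid, new_b_mid, new_c_mid's own z axis and vertical below 0.1 rad and horizontal distance between new_b_mid and bay_b below 0.006 m and z of new_b_mid in the frame of housing between 0.017 and 0.025 m and angle between the x axis of new_b_mid and the y axis of housing, either way round below 0.12 rad and horizontal distance between new_c_mid and bay_c below 0.006 m and z of new_c_mid in the frame of housing between 0.017 and 0.025 m), for 0.2 s.
2. the hold-down bar lies in both saddles across the boards (horizontal distance between bar_mid and saddle_mid below 0.008 m and z of bar_mid in the frame of housing between 0.046 and 0.054 m and angle between the y axis of bar_mid and the y axis of housing, either way round below 0.06 rad and angle between bar_mid's own z axis and vertical below 0.05 rad), for 0.2 s.
3. the cover, tilted, has its tongue hooked under the ledge (angle between cover_fin's own z axis and vertical above 0.06 rad and x of tongue_tip in the frame of housing below -0.053 m and z of tongue_tip in the frame of housing between 0.052 and 0.072 m and y of tongue_tip in the frame of housing between -0.012 and 0.012 m), for 0.05 s.
At the end, for the whole second after the job is handed in: New boards flat in their bays (6 mm, 0.12 rad); scorched boards in the scrap tray; bar flat in both saddles (8 mm, 0.06 rad); cover flat (0.035 rad) on the walls (3 mm), tongue 7 mm or more under the ledge, centred within 6 mm; cover at rest (all of step 1 and all of step 2 and x of dead_a_mid in the frame of scrap between -0.081 and 0.081 m and y of dead_a_mid in the frame of scrap between -0.046 and 0.046 m and z of each of dead_a_mid, dead_b_mid, dead_c_mid in the frame of scrap below 0.06 m and x of dead_b_mid in the frame of scrap between -0.081 and 0.081 m and y of dead_b_mid in the frame of scrap between -0.046 and 0.046 m and x of dead_c_mid in the frame of scrap between -0.081 and 0.081 m and y of dead_c_mid in the frame of scrap between -0.046 and 0.046 m and angle between cover_fin's own z axis and vertical below 0.035 rad and x of tongue_tip in the frame of housing below -0.056 m and z of tongue_tip in the frame of housing between 0.063 and 0.069 m and z of cover_fin in the frame of housing between 0.082 and 0.088 m and y of cover_fin in the frame of housing between -0.006 and 0.006 m and angle between the x axis of cover_fin and the x axis of housing, either way round below 0.06 rad and linear speed of cover below 0.03 m/s); the robot touches nothing.
It fails at once if the meter, screwdriver or spool is moved more than 3 cm (distance of any of meter, driver, spool from where it was at the start of the episode above 0.03 m).
Of dead_a, dead_b, dead_c only 1 to 2 are there at a start; the rules pass over those that are not, and their reading is None.
At some moment in a run one of new_a, new_b, new_c may be knocked a few centimetres aside while the robot is not near it.
Once in a run the grip may slacken for a moment while it holds something.
It also fails if it takes over 210 s, if anything falls off the work surface, if the arm or the gripper's body presses on something with over 40 N, if the wrist force passes 120 N, or if a joint passes its speed limit or range.

### The arm

A 6-joint arm with a two-finger parallel gripper is mounted at the origin on the work surface. World frame = base frame: x ahead of the robot, y to its left, z up, the work surface at z = 0. Lengths are in m, angles in rad, forces in N, time in s.
With the tool pointing down it reaches from about 0.25 to 0.725 m from the base axis. Payload 4 kg.
Tool frame: the origin (TCP) lies on the centre line of the jaws, within the pads' length; the fingertips stand 11 mm ahead of it and the grasp point (between the pads) lies 8 mm behind it (bot.nose_length is the distance from the TCP to the fingertips, in m); z points along the fingers, y is the direction in which the jaws open and shut (so a half turn about z gives the same grasp; the last joint's range is limited). The gripper opens to 85 mm and grips with 20 to 120 N. Pads are 22 mm wide; open, the fingers measure 114 mm over their backs; the gripper's body (76 mm by 85 mm) begins 54 mm behind the grasp point. The pads swing forward as they close: fully open they stand 13 mm farther back than shut.
Start: joints at [-1.25, 0.241, 0.005, 1.335, 0, 1.571], TCP at [0.158, -0.474, 0.242] pointing down, gripper open.
Joint ranges: [-2.72, 2.72], [-1.05, 1.87], [-1.09, 1.28], [-1.99, 2.15], [-1.42, 1.44], [-3.14, 3.14]. Speed limits (rad/s): [2.79, 2.79, 3.14, 3.14, 3.14, 3.14].

### API

Orientations are given as a unit quaternion [x, y, z, w].
In Python, from workcell import bot gives the robot as it stands.
- The arm moves only by the tool play_rows, never from a script. Its argument "plan" is one flat list of numbers, 6 for each row, row after row: the shift along the tool's x, y, z in mm, then the turn, a rotation vector about the tool's x, y, z in rad. A call has 1 to 20 rows; each row shifts and turns the commanded pose from where the row before left it, along the tool's axes as they then stand; what a row does not reach is not made up. A row lasts 1/8 s, in which the tool goes at most 62.5 mm and 10.7 degrees, less where a joint would pass 70% of its speed; a pose out of reach is approached as far as the arm can. A call with a gripper value outside its range is refused whole. "hand" is the opening in per cent of the stroke, from 0 (shut) to 100 (fully open), set as the call begins (left out, the last holds). The fingers move at their own pace and stop on an object; the grip force is fixed at half the most. Time passes only in rows, so rows that do not move let the fingers close. It gives the time, the measured TCP pose, the force and the opening at its end, in the units of the state.
- bot.get_obs(): the state, without advancing time (a new reading comes with each control period).
- bot.camera(name): name is "scene" or "top"; returns a dict with "frame" (480x640x3 uint8, blue, green, red), "range_z" (480x640 float32, m along the optical axis (not along the pixel's ray), 0 where there is no reading), "K" (3x3 intrinsics, pixels), "cam_to_world" (4x4, takes a point from camera to world coordinates). Camera axes: x right, y down, z forward; pixel columns grow to the right and rows downward; lengths in m; the calibration is good to about 2 mm. A picture is of the moment at which its call begins.
- bot.job_done(): hands the job in, once; it reports no verdict.
Trained networks look in the newest picture that a camera, given by its name, has taken for a name from the list of things; names that differ only in an ending like _2 or _b are one class to them, and where a whole thing is asked for, a point or a joint stands for the part that bears it (a point fixed in the world has none). Each returns a list of dicts, best first, with "p" (0 to 1); they miss things now and then, are a little off and sometimes report something else, mostly with a low value. They report only what shows in the picture. A call takes as long as a camera call. They do not tell look-alikes from the thing itself.
- bot.outline_of(query, camera): "mask" (480x640 bool, what is visible of it) and "point" ([row, column] in pixels, amid what is visible of it).
The state is a dict: "clock": time; "joint_pos": joint angles; "joint_vel": joint speeds; "tau": joint torques, N m; "eef_pos": TCP position; "tool_rot": TCP orientation; "ft_force": force on the tool from outside, world axes, zero at the start; "ft_torque": the same for the moment, N m; "grip_width": finger opening in m.
Only numpy, scipy, OpenCV 4.12 (cv2) and the standard library are available. Lean on these libraries where they do the work, as an engineer would, in place of code of your own. Each camera call takes 0.05 s, during which the arm holds its last target.

## Working session

There is one attempt and no reset: what is moved stays moved. The work goes in short steps, Python scripts to look and compute and a tool call to move; the robot and the scene stay as the last step left them, time stands still between calls to the robot, and variables do not carry over. Pictures are saved under pics/ and viewed, and the job is handed in when it is done.

Besides the shell and the picture viewer there is one more tool, called by a JSON object that holds its "api" and its "payload", one argument or row to a line. play_rows: Moves the arm, as the interface text tells. Its arguments: {"type":"object","properties":{"plan":{"type":"array","items":{"type":"number"}},"hand":{"type":"number"}},"required":["plan"]}

```bash
ls; mkdir -p pics
python3 - <<'E'
from workcell import bot
import cv2,numpy as np
o=bot.get_obs(); print(o['clock'],o['eef_pos'],o['tool_rot'],o['grip_width'],bot.nose_length)
for n in ['top','scene']:
    c=bot.camera(n); cv2.imwrite(f'pics/{n}0.png',c['frame']); print(n,c['K'].tolist(),np.round(c['cam_to_world'],3).tolist())
E
```

```text
pics
0.0 [ 0.15748391 -0.47390443  0.24140904] [ 9.87160173e-01  1.59730080e-01 -1.61220276e-04 -1.03394485e-03] 0.08552271908064489 0.011
top [[454.03343438618316, 0.0, 322.185562008544], [0.0, 454.03343438618316, 236.03225567199098], [0.0, 0.0, 1.0]] [[-0.124, -0.968, 0.217, 0.353], [-0.992, 0.122, -0.022, 0.011], [-0.005, -0.218, -0.976, 1.167], [0.0, 0.0, 0.0, 1.0]]
scene [[576.4755136178728, 0.0, 322.23002689127236], [0.0, 576.4755136178728, 231.4945922589272], [0.0, 0.0, 1.0]] [[0.863, 0.442, -0.246, 0.87], [0.506, -0.743, 0.438, -0.52], [0.011, -0.502, -0.865, 1.125], [0.0, 0.0, 0.0, 1.0]]
```

View pics/top0.png

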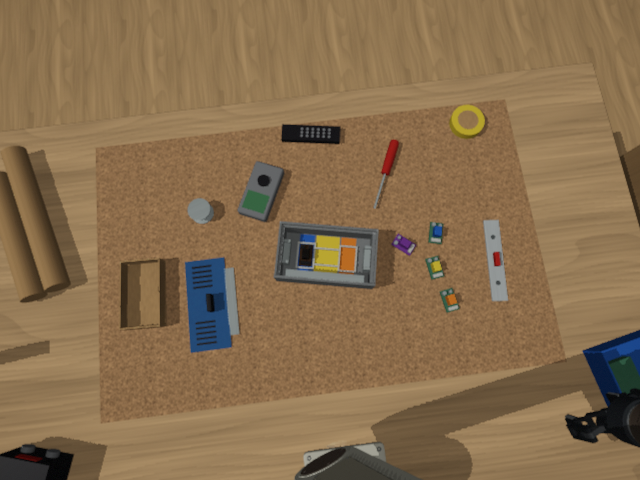

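View pics/scene0.png

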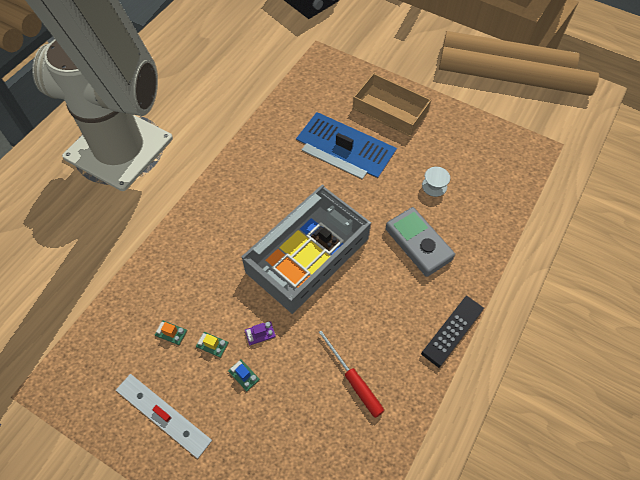

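```bash
cat > h.py <<'E'
from workcell import bot
import cv2,numpy as np
from scipy.spatial.transform import Rotation as R
def cloud(c):
    z=c['range_z'];K=c['K'];v,u=np.mgrid[0:480,0:640]
    P=np.stack([(u-K[0,2])/K[0,0]*z,(v-K[1,2])/K[1,1]*z,z],-1)
    return P@c['cam_to_world'][:3,:3].T+c['cam_to_world'][:3,3]
def onplane(c,uv,z):
    K=c['K'];uv=np.atleast_2d(uv).astype(float);T=c['cam_to_world']
    d=np.stack([(uv[:,0]-K[0,2])/K[0,0],(uv[:,1]-K[1,2])/K[1,1],np.ones(len(uv))],-1)@T[:3,:3].T
    s=(z-T[2,3])/d[:,2]
    return T[:3,3]+d*s[:,None]
def proj(c,P):
    T=c['cam_to_world'];p=(np.atleast_2d(P)-T[:3,3])@T[:3,:3];K=c['K']
    return np.stack([p[:,0]/p[:,2]*K[0,0]+K[0,2],p[:,1]/p[:,2]*K[1,1]+K[1,2]],-1)
E
python3 - <<'E'
from h import *
for n in ['top','scene']:
    c=bot.camera(n);np.save(f'{n}0.npy',c,allow_pickle=True);P=cloud(c)
    print(n)
    for q in ['housing','cover_fin','bar_mid','new_a_mid','new_b_mid','new_c_mid','dead_a_mid','scrap','meter','driver','spool']:
        for r in bot.outline_of(q,n):
            m=r['mask'];pt=np.array(r['point']).astype(int)
            Q=P[m&(c['range_z']>0)]
            rc=cv2.minAreaRect(Q[:,:2].astype(np.float32)*1000) if len(Q)>3 else None
            print(q,round(r['p'],2),pt,m.sum(),np.round(Q.mean(0),3) if len(Q) else None,'zr',np.round(np.percentile(Q[:,2],[2,50,98]),3) if len(Q) else '',[np.round(x,1) for x in rc] if rc else '')
E
```

```text
top
housing 0.7 [256 329] 5859 [ 0.555 -0.021  0.034] zr [0.    0.022 0.077] [array([562.2, -20.9]), array([264.7, 165.7]), np.float64(78.6)]
cover_fin 0.7 [303 212] 4286 [0.469 0.288 0.004] zr [-0.002  0.004  0.034] [array([470.6, 287.2]), array([128.7, 234.2]), np.float64(90.0)]
bar_mid 0.91 [259 497] 1354 [ 0.494 -0.451  0.004] zr [-0.002  0.003  0.019] [array([ 494.5, -453.6]), array([ 47.6, 214.1]), np.float64(84.7)]
new_a_mid 0.62 [232 434] 273 [ 0.58  -0.308  0.014] zr [0.001 0.011 0.034] [array([ 582.3, -311.1]), array([34.4, 56.3]), np.float64(76.4)]
new_b_mid 0.75 [268 436] 298 [ 0.492 -0.289  0.014] zr [-0.     0.01   0.034] [array([ 493.6, -291.9]), array([57.2, 35.4]), np.float64(8.3)]
new_b_mid 0.53 [246 403] 277 [ 0.56  -0.221  0.014] zr [0.001 0.011 0.034] [array([ 562.4, -223.1]), array([55.3, 35. ]), np.float64(50.2)]
new_b_mid 0.5 [256 306] 272 [0.564 0.033 0.019] zr [0.007 0.015 0.039] [array([565.1,  34.2]), array([33.7, 55.5]), np.float64(81.7)]
dead_a_mid 0.82 [258 305] 284 [0.565 0.033 0.019] zr [0.006 0.014 0.039] [array([566.7,  33.2]), array([34.4, 58.9]), 
[... 2796 characters left out ...]
.5]), np.float64(78.0)]
scrap 0.8 [103 388] 2870 [0.516 0.455 0.017] zr [-0.001  0.013  0.045] [array([508.9, 472.9]), array([150.2, 191.2]), np.float64(87.7)]
meter 0.98 [241 419] 2497 [0.753 0.123 0.029] zr [0.007 0.031 0.037] [array([754.4, 136.6]), array([ 98. , 150.4]), np.float64(63.9)]
meter 0.67 [372 241] 482 [ 0.585 -0.313  0.014] zr [0.001 0.01  0.034] [array([ 582.8, -309.6]), array([36.2, 56.6]), np.float64(76.8)]
driver 0.73 [391 359] 753 [ 0.794 -0.221  0.021] zr [0.009 0.022 0.027] [array([ 762., -203.]), array([ 29.7, 191.6]), np.float64(65.6)]
spool 0.84 [178 437] 675 [0.716 0.289 0.026] zr [-0.001  0.037  0.043] [array([718.8, 307.2]), array([91. , 60.2]), np.float64(77.2)]
```

Run:
```python
from h import *
a=np.load('top0.npy',allow_pickle=True).item()['frame'];b=np.load('scene0.npy',allow_pickle=True).item()['frame']
x=cv2.resize(a[215:295,265:465],(800,320),interpolation=cv2.INTER_CUBIC)
y=cv2.resize(b[180:315,235:385],(333,280),interpolation=cv2.INTER_CUBIC)
z=cv2.resize(b[310:400,145:305],(467,280),interpolation=cv2.INTER_CUBIC)
cv2.imwrite('pics/crop0.png',np.vstack([x,np.hstack([y,z[:,:467]])]))
```

```text
(no output)
```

View pics/crop0.png

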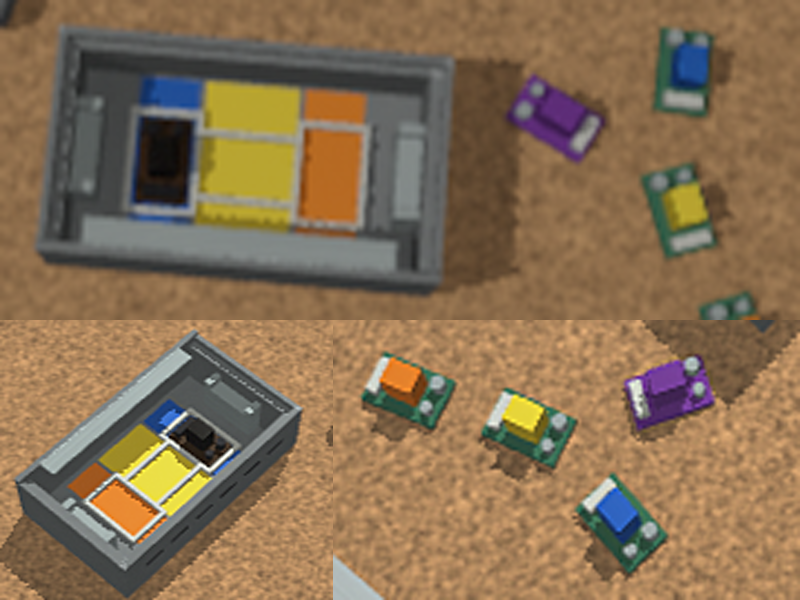

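```bash
cat > fit.py <<'E'
from h import *
from scipy.optimize import minimize
cs={n:np.load(f'{n}0.npy',allow_pickle=True).item() for n in ['top','scene']}
for n,c in cs.items():
    P=cloud(c);ok=(c['range_z']>0)&(np.hypot(P[...,0]-.56,P[...,1]+.02)<.17)
    b=(c['range_z']>0)&(abs(P[...,0]-.5)<.3)&(abs(P[...,1])<.4)&(abs(P[...,2])<.006)
    print(n,'bench z',np.median(P[b][:,2]))
    # fit outer outline: points with z>.06, soft: use rect
    Q=P[ok&(P[...,2]>.066)]
    rc=cv2.minAreaRect(Q[:,:2].astype(np.float32)*1000);print('rim',[np.round(x,1) for x in rc])
    # white rails
    f=c['frame'].astype(int);hsv=cv2.cvtColor(c['frame'],cv2.COLOR_BGR2HSV)
    m=ok&(P[...,2]>.0)&(P[...,2]<.03)&(hsv[...,2]>140)&(hsv[...,1]<60)&(np.hypot(P[...,0]-.56,P[...,1]+.02)<.11)
    Q=P[m];rc=cv2.minAreaRect(Q[:,:2].astype(np.float32)*1000);print('rails',m.sum(),[np.round(x,1) for x in rc],np.median(Q[:,2]))
    # block tops
    for nm,lo,hi,ctr in [('a',100,125,(.582,-.311)),('b',22,34,(.494,-.291)),('c',8,20,(.406,-.314)),('tab',0,7,(.494,-.452)),('tab',173,180,(.494,-.452))]:
        m=(np.hypot(P[...,0]-ctr[0],P[...,1]-ctr[1])<.04)&(hsv[...,0]>=lo)&(hsv[...,0]<=hi)&(hsv[...,1]>150)
        mt=m&(P[...,2]>(.028 if nm!='tab' else .016))
        if mt.sum()>5:
            Q=P[mt];rc=cv2.minAreaRect(Q[:,:2].astype(np.float32)*1000);print(nm,mt.sum(),np.round(Q.mean(0)*1000,1),[np.round(x,1) for x in rc])
    m=(np.hypot(P[...,0]-.47,P[...,1]-.288)<.06)&(P[...,2]>.03);Q=P[m];rc=cv2.minAreaRect(Q[:,:2].astype(np.float32)*1000);print('fin',m.sum(),np.round(Q.mean(0)*1000,1),[np.round(x,1) for x in rc])
    m=ok&(np.hypot(P[...,0]-.565,P[...,1]-.033)<.02)&(P[...,2]>.033);Q=P[m];rc=cv2.minAreaRect(Q[:,:2].astype(np.float32)*1000);print('deadblock',m.sum(),np.round(Q.mean(0)*1000,1),[np.round(x,1) for x in rc])
    m=(c['range_z']>0)&(np.hypot(P[...,0]-.516,P[...,1]-.453)<.13)&(P[...,2]>.035);Q=P[m];rc=cv2.minAreaRect(Q[:,:2].astype(np.float32)*1000);print('scrap',m.sum(),[np.round(x,1) for x in rc])
E
python3 fit.py
```

```text
top bench z -0.00012034136685623587
rim [array([553. , -18.3]), array([246.5, 143.3]), np.float64(78.0)]
rails 211 [array([555.6, -23. ]), array([145.3,  71.8]), np.float64(79.2)] 0.011214966133290982
a 61 [ 582.1 -310.1   31.9] [array([ 582.4, -310.3]), array([17.3, 23.7]), np.float64(73.8)]
b 66 [ 492.4 -291.5   31.1] [array([ 492.8, -291.6]), array([23.4, 19.4]), np.float64(5.7)]
c 64 [ 406.1 -314.1   31.5] [array([ 406.1, -313.6]), array([22.5, 18.4]), np.float64(9.0)]
tab 52 [ 494.3 -450.6   19. ] [array([ 494.2, -450.8]), array([10.7, 34.5]), np.float64(86.7)]
fin 95 [472.3 284.6  37.3] [array([472.5, 284.9]), array([12.1, 42.7]), np.float64(88.8)]
deadblock 63 [564.5  33.8  36.5] [array([565.1,  33.5]), array([17.8, 23.7]), np.float64(81.9)]
scrap 522 [array([516.2, 451.3]), array([102.3, 170.6]), np.float64(87.6)]
scene bench z -0.00042175746902284317
rim [array([553.1, -17.9]), array([248.7, 145.1]), np.float64(78.0)]
rails 408 [array([547.1, -23.5]), array([168.3,  86.8]), np.float64(77.9)] 0.010867573038715439
a 113 [ 583.4 -312.    31.5] [array([ 582.9, -311.8]), array([18.4, 23.3]), np.float64(71.6)]
b 105 [ 493.4 -292.3   31.3] [array([ 493.3, -292.1]), array([25. , 18.9]), np.float64(5.7)]
c 96 [ 406.4 -314.8   31.4] [array([ 406.4, -314.5]), array([24.2, 18.5]), np.float64(8.4)]
tab 107 [ 493.5 -452.2   19.3] [array([ 494. , -452.1]), array([11. , 36.8]), np.float64(84.3)]
fin 101 [475.  283.7  35.4] [array([474. , 285.2]), array([17.4, 44.3]), np.float64(88.2)]
deadblock 76 [565.5  32.8  36. ] [array([565. ,  33.2]), array([20.7, 24.3]), np.float64(76.3)]
scrap 566 [array([517.2, 451.2]), array([106.1, 171.9]), np.float64(88.8)]
```

```bash
cat > pl.py <<'E'
from h import *
def pose():
    o=bot.get_obs();return np.array(o['eef_pos'])*1000,R.from_quat(o['tool_rot'])
def down(psi,tilt=0):
    # tool y along psi; tilt: rotate about housing-y-like axis (tool x) afterwards
    p=np.radians(psi);M=np.array([[-np.sin(p),np.cos(p),0],[np.cos(p),np.sin(p),0],[0,0,-1]]).T
    return R.from_matrix(M)
def plan(wps,start=None,step=45,dstep=9):
    """wps: list of (xyz mm, Rotation[,step]); prints rows"""
    p,r=start if start else pose()
    out=[]
    for w in wps:
        tp,tr=np.array(w[0],float),w[1];st=w[2] if len(w)>2 else step
        dp=tp-p;rv=(r.inv()*tr).as_rotvec()
        n=max(1,int(np.ceil(np.linalg.norm(dp)/st)),int(np.ceil(np.degrees(np.linalg.norm(rv))/dstep)))
        for i in range(n):
            k=n-i
            d=np.round(r.inv().apply((tp-p)/k),0 if k>1 else 1);v=np.round((r.inv()*tr).as_rotvec()/k,2 if k>1 else 3)
            p=p+r.apply(d);r=r*R.from_rotvec(v)
            out.append(np.r_[d,v])
    out=np.array(out)+0.0
    print(len(out),'rows; end',np.round(p,1));print(','.join(','.join(f'{x:g}' for x in q) for q in out))
    return p,r
E
python3 - <<'E'
from pl import *
plan([((565,33.5,150),down(78)),((565,33.5,60),down(78))])
o=bot.get_obs();print(o['joint_pos'])
E
```

```text
20 rows; end [565.   33.5  60. ]
32,-21,5,0,0,-0.15,35,-16,5,0,0,-0.15,37,-10,5,0,0,-0.15,38,-5,6,0,0,-0.15,38,1,5,0,0,-0.15,38,7,6,0,0,-0.16,36,13,5,0,0,-0.15,34,18,6,0,0,-0.16,31,23,5,0,0,-0.15,27,27,6,0,0,-0.16,22,31,5,0,0,-0.15,17,34,6,0,0,-0.16,11,37,5,0,0,-0.15,6,38,6,0,0,-0.16,0,38,5,0,0,-0.15,-6,38,6,0,0,-0.16,-11.7,36.1,5.3,0,0,-0.151,0,0,30,0,0,0,0,0,30,0,0,0,0,0,30,0,0,0
[-1.25000094e+00  2.40608322e-01  4.99363162e-03  1.33521368e+00
  4.71849453e-06  1.57081999e+00]
```

{"api": "play_rows", "payload": {
  "plan": [32, -21, 5, 0, 0, -0.15, 35, -16, 5, 0, 0, -0.15, 37, -10, 5, 0, 0, -0.15, 38, -5, 6, 0, 0, -0.15, 38, 1, 5, 0, 0, -0.15, 38, 7, 6, 0, 0, -0.16, 36, 13, 5, 0, 0, -0.15, 34, 18, 6, 0, 0, -0.16, 31, 23, 5, 0, 0, -0.15, 27, 27, 6, 0, 0, -0.16, 22, 31, 5, 0, 0, -0.15, 17, 34, 6, 0, 0, -0.16, 11, 37, 5, 0, 0, -0.15, 6, 38, 6, 0, 0, -0.16, 0, 38, 5, 0, 0, -0.15, -6, 38, 6, 0, 0, -0.16, -12, 36, 5, 0, 0, -0.15],
  "hand": 45
}}

```text
clock: 3.42
eef_pos: [0.566, 0.0343, 0.1501]
tool_rot: [0.103, 0.995, -0.0, 0.0]
ft_force: [1.2, -0.6, -1.0]
grip_width: 0.0382
```

{"api": "play_rows", "payload": {
  "plan": [0, 0, 40, 0, 0, 0, 0, 0, 40, 0, 0, 0, 0, 0, 24, 0, 0, 0, 0, 0, 14, 0, 0, 0, 0, 0, 6, 0, 0, 0, 0, 0, 0, 0, 0, 0]
}}

```text
clock: 4.18
eef_pos: [0.5657, 0.0332, 0.0267]
tool_rot: [0.105, 0.994, 0.0, 0.0]
ft_force: [0.2, -0.4, 0.4]
grip_width: 0.0383
```

{"api": "play_rows", "payload": {
  "plan": [0, 0, 0, 0, 0, 0, 0, 0, 0, 0, 0, 0, 0, 0, 0, 0, 0, 0, 0, 0, 0, 0, 0, 0, 0, 0, 0, 0, 0, 0],
  "hand": 0
}}

```text
clock: 4.8
eef_pos: [0.5664, 0.0333, 0.0277]
tool_rot: [0.105, 0.994, 0.0, 0.001]
ft_force: [-1.0, -0.2, 6.2]
grip_width: 0.0168
```

Run:
```python
from pl import *
p,r=pose()
s=plan([((566,33.5,150),r),((500,448,150),down(88)),((500,448,45),down(88),40)])
```

```text
16 rows; end [500. 448.  45.]
0,0,-41,0,0,0,0,0,-41,0,0,0,0.1,0.2,-40.3,0,0,0,15,39,0,0,0,-0.02,14,39,0,0,0,-0.02,14,40,0,0,0,-0.02,13,40,0,0,0,-0.02,12,40,0,0,0,-0.02,11,41,0,0,0,-0.02,10,41,0,0,0,-0.01,10,41,0,0,0,-0.02,9,41,0,0,0,-0.01,8.9,40.5,-0.2,0,0.003,-0.016,0,0,35,0,0,0,0,0,35,0,0,0,0,0,35,0,0,0
```

{"api": "play_rows", "payload": {
  "plan": [0, 0, -20, 0, 0, 0, 0, 0, -40, 0, 0, 0, 0, 0, -40, 0, 0, 0, 0, 0, -22, 0, 0, 0, 15, 39, 0, 0, 0, -0.02, 14, 39, 0, 0, 0, -0.02, 14, 40, 0, 0, 0, -0.02, 13, 40, 0, 0, 0, -0.02, 12, 40, 0, 0, 0, -0.02, 11, 41, 0, 0, 0, -0.02, 10, 41, 0, 0, 0, -0.01, 10, 41, 0, 0, 0, -0.02, 9, 41, 0, 0, 0, -0.01, 9, 40, 0, 0, 0, -0.02, 0, 0, 35, 0, 0, 0, 0, 0, 35, 0, 0, 0, 0, 0, 30, 0, 0, 0, 0, 0, 0, 0, 0, 0]
}}

```text
clock: 7.05
eef_pos: [0.4967, 0.4451, 0.0444]
tool_rot: [0.015, 1.0, -0.003, -0.003]
ft_force: [-0.6, 0.0, -1.5]
grip_width: 0.017
```

Run:
```python
from pl import *
c=bot.camera('scene');cv2.imwrite('pics/s1.png',cv2.resize(c['frame'][0:300,200:500],(800,600)))
```

```text
(no output)
```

View pics/s1.png

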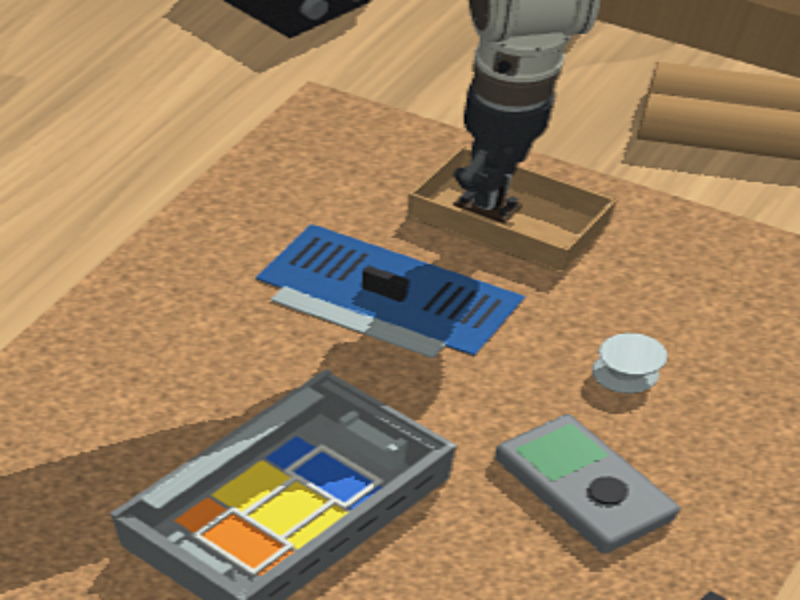

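{"api": "play_rows", "payload": {
  "plan": [0, 0, 5, 0, 0, 0, 0, 0, 0, 0, 0, 0, 0, 0, 0, 0, 0, 0, 0, 0, 0, 0, 0, 0, 0, 0, -30, 0, 0, 0, 0, 0, -50, 0, 0, 0, 0, 0, -30, 0, 0, 0],
  "hand": 45
}}

```text
clock: 7.98
eef_pos: [0.4999, 0.4479, 0.1565]
tool_rot: [0.015, 1.0, 0.001, 0.001]
ft_force: [0.9, 0.0, -0.1]
grip_width: 0.0381
```

```bash
cat > boards.py <<'E'
from pl import *
def look():
    res={}
    for n in ['top','scene']:
        c=bot.camera(n);P=cloud(c);hsv=cv2.cvtColor(c['frame'],cv2.COLOR_BGR2HSV);cv2.imwrite(f'pics/last_{n}.png',c['frame'])
        np.save(f'{n}_l.npy',c,allow_pickle=True)
        reg=(c['range_z']>0)&(P[...,1]<-.17)&(P[...,1]>-.42)&(P[...,0]>.3)&(P[...,0]<.75)
        for nm,lo,hi in [('a',100,125),('b',22,34),('c',8,20)]:
            m=reg&(hsv[...,0]>=lo)&(hsv[...,0]<=hi)&(hsv[...,1]>150)&(P[...,2]>.027)&(P[...,2]<.04)
            m=cv2.morphologyEx(m.astype(np.uint8),cv2.MORPH_OPEN,np.ones((2,2)))>0
            if m.sum()<20: print(n,nm,'none',m.sum());continue
            ctr=P[m][:,:2].mean(0)
            rb=cv2.minAreaRect(P[m][:,:2].astype(np.float32)*1000)
            f=(np.hypot(P[...,0]-ctr[0],P[...,1]-ctr[1])<.045)&(P[...,2]>.0035)
            rc=cv2.minAreaRect(P[f][:,:2].astype(np.float32)*1000)
            def lo_(r): return r[2] if r[1][0]>r[1][1] else r[2]-90
            print(n,nm,m.sum(),'block',np.round(rb[0],1),np.round(rb[1],1),round(lo_(rb),1),'base',np.round(rc[0],1),np.round(rc[1],1),round(lo_(rc),1))
if __name__=='__main__': look()
E
python3 boards.py
python3 - <<'E'
from pl import *
print(pose()[0])
plan([((583,-311,150),down(76))])
E
```

```text
top a 65 block [ 582.9 -316.7] [23.9 27.7] -12.4 base [ 583.7 -316.5] [68.1 77.6] -50.4
top b 65 block [ 492.3 -298.9] [21.5 29.1] -76.3 base [ 495.1 -296.9] [78.5 81.1] -88.6
top c 71 block [ 404.1 -320.5] [22.9 28.8] -81.9 base [ 404.7 -322.1] [76.5 81. ] -29.2
scene a 112 block [ 585.3 -310.7] [19.9 21. ] -15.7 base [ 584.7 -309.7] [77.1 78.8] -31.0
scene b 110 block [ 494.  -292.5] [21.3 17.4] 4.2 base [ 498.7 -297.4] [84.4 69.1] 34.6
scene c 103 block [ 408.  -314.4] [21.4 17.3] 10.4 base [ 406.7 -310.9] [78.5 67.9] 58.1
[501.28067263 449.13698068 158.90589881]
17 rows; end [ 583. -311.  150.]
-6,-45,0,0,0,0.01,-7,-44,0,0,0,0.01,-7,-44,0,0,0,0.01,-8,-44,0,0,0,0.01,-8,-44,0,0,0,0.01,-8,-44,0,0,0,0.01,-9,-44,0,0,0,0.01,-9,-44,0,0,0,0.01,-10,-44,1,0,0,0.01,-10,-44,0,0,0,0.02,-11,-44,1,0,0,0.01,-11,-44,0,0,0,0.02,-12,-43,1,0,0,0.01,-13,-43,0,0,0,0.02,-14,-43,1,0,0,0.01,-14,-43,0,0,0,0.02,-15.1,-42.5,0.6,0.008,0.006,0.014
```

Run:
```python
from pl import *
for f in ['top0','top_l','scene0','scene_l']:
    c=np.load(f+'.npy',allow_pickle=True).item();P=cloud(c);hsv=cv2.cvtColor(c['frame'],cv2.COLOR_BGR2HSV)
    print(f,np.round(c['cam_to_world'][:3,3],4))
    for nm,lo,hi,ctr in [('a',100,125,(.582,-.311)),('b',22,34,(.494,-.291)),('c',8,20,(.406,-.314))]:
        m=(np.hypot(P[...,0]-ctr[0],P[...,1]-ctr[1])<.045)&(hsv[...,0]>=lo)&(hsv[...,0]<=hi)&(hsv[...,1]>150)
        v,u=np.nonzero(m);t=m&(P[...,2]>.028);vt,ut=np.nonzero(t)
        print(nm,m.sum(),u.mean().round(2),v.mean().round(2),'top',t.sum(),ut.mean().round(2),vt.mean().round(2),'xyz',np.round(np.median(P[t],0)*1000,1), 'plane',np.round(onplane(c,[ut.mean(),vt.mean()],.032)*1000,1))
    b=(np.hypot(P[...,0]-.45,P[...,1]+.24)<.02);print('bench',P[b][:,2].mean(),P[b][:,2].std())
```

```text
top0 [0.3529 0.0111 1.1668]
a 89 436.92 231.28 top 61 437.82 230.82 xyz [ 581.7 -310.1   31.6] plane [[ 582.1 -310.1   32. ]]
b 93 435.82 266.03 top 66 436.85 266.14 xyz [ 492.  -291.    31.1] plane [[ 492.3 -291.3   32. ]]
c 98 451.0 299.11 top 64 452.09 299.17 xyz [ 405.7 -314.    31.5] plane [[ 406. -314.   32.]]
bench -0.0002682630586908048 0.002331982621561234
top_l [0.3529 0.0111 1.1668]
a 89 436.89 231.22 top 61 437.8 230.8 xyz [ 581.4 -310.1   31.6] plane [[ 582.1 -310.    32. ]]
b 92 435.86 265.99 top 63 436.84 265.78 xyz [ 493.3 -291.7   31. ] plane [[ 493.2 -291.4   32. ]]
c 97 451.05 299.12 top 68 452.01 299.16 xyz [ 406.1 -313.9   31.5] plane [[ 406.1 -313.8   32. ]]
bench -0.00029258256784705724 0.0021620103408954705
scene0 [ 0.8697 -0.5201  1.1249]
a 155 242.62 372.27 top 113 242.19 371.04 xyz [ 583.3 -311.9   31.5] plane [[ 583.6 -312.1   32. ]]
b 159 210.54 341.35 top 105 210.07 339.75 xyz [ 493.8 -292.4   30.8] plane [[ 493.7 -292.5   32. ]]
c 162 168.83 329.4 top 96 167.81 327.73 xyz [ 406.1 -314.9   31.3] plane [[ 406.6 -314.9   32. ]]
bench -0.00040849731546169725 0.002312512626559395
scene_l [ 0.8697 -0.5201  1.1249]
a 155 242.61 372.32 top 112 242.08 370.79 xyz [ 583.1 -311.9   31.3] plane [[ 583.1 -311.8   32. ]]
b 160 210.52 341.32 top 105 209.82 339.68 xyz [ 493.1 -292.5   30.8] plane [[ 493.2 -292.6   32. ]]
c 162 168.83 329.4 top 97 167.82 327.38 xyz [ 406.  -314.1   31.2] plane [[ 406.2 -314.3   32. ]]
bench -0.00041860672581578884 0.002086198007310611
```

{"api": "play_rows", "payload": {
  "plan": [-6, -45, 0, 0, 0, 0.01, -7, -44, 0, 0, 0, 0.01, -7, -44, 0, 0, 0, 0.01, -8, -44, 0, 0, 0, 0.01, -8, -44, 0, 0, 0, 0.01, -8, -44, 0, 0, 0, 0.01, -9, -44, 0, 0, 0, 0.01, -9, -44, 0, 0, 0, 0.01, -10, -44, 1, 0, 0, 0.01, -10, -44, 0, 0, 0, 0.02, -11, -44, 1, 0, 0, 0.01, -11, -44, 0, 0, 0, 0.02, -12, -43, 1, 0, 0, 0.01, -13, -43, 0, 0, 0, 0.02, -14, -43, 1, 0, 0, 0.01, -14, -43, 0, 0, 0, 0.02, -15, -42, 0, 0, 0, 0.01, 0, 0, 10, 0, 0, 0, 0, 0, 0, 0, 0, 0]
}}

```text
clock: 10.45
eef_pos: [0.5794, -0.3116, 0.1369]
tool_rot: [0.12, 0.993, 0.001, -0.002]
ft_force: [-0.1, 0.0, 0.8]
grip_width: 0.0383
```

```bash
cat > bp.py <<'E'
from pl import *
def blocks():
    for f in ['top','scene']:
        c=bot.camera(f);P=cloud(c);hsv=cv2.cvtColor(c['frame'],cv2.COLOR_BGR2HSV);np.save(f'{f}_l.npy',c,allow_pickle=True)
        reg=(c['range_z']>0)&(P[...,1]<-.17)&(P[...,1]>-.42)&(P[...,0]>.3)&(P[...,0]<.75)
        for nm,lo,hi in [('a',100,125),('b',22,34),('c',8,20)]:
            t=reg&(hsv[...,0]>=lo)&(hsv[...,0]<=hi)&(hsv[...,1]>150)&(P[...,2]>.028)&(P[...,2]<.036)
            vt,ut=np.nonzero(t)
            if len(vt)<15: print(f,nm,len(vt));continue
            k=(abs(ut-np.median(ut))<12)&(abs(vt-np.median(vt))<12)
            rb=cv2.minAreaRect(P[t][k][:,:2].astype(np.float32)*1000)
            print(f,nm,len(vt),'plane',np.round(onplane(c,[ut[k].mean(),vt[k].mean()],.032)[0]*1000,1),'rect',np.round(rb[0],1),np.round(rb[1],1),round(rb[2] if rb[1][0]>rb[1][1] else rb[2]-90,1))
    p,r=pose();y=r.as_matrix()[:,1];print('pose',np.round(p,1),'psi',np.degrees(np.arctan2(y[1],y[0])).round(2),'tilt',np.degrees(np.arccos(-r.as_matrix()[2,2])).round(2))
if __name__=='__main__': blocks()
E
python3 bp.py
```

```text
top a 57 plane [ 582.9 -310.2   32. ] rect [ 582.8 -310.5] [17.9 24.7] -12.2
top b 64 plane [ 492.5 -290.6   32. ] rect [ 492.6 -291.7] [22.9 18.4] 6.1
top c 0
scene a 108 plane [ 583.  -311.5   32. ] rect [ 583.  -311.4] [17.6 24.1] -13.3
scene b 5
scene c 103 plane [ 406.7 -314.7   32. ] rect [ 405.9 -314.6] [24.1 18.7] 12.1
pose [ 580.4 -311.   138.6] psi 76.28 tilt 0.12
```

{"api": "play_rows", "payload": {
  "plan": [-2.5, 0, 40, 0, 0, 0, 0, 0, 40, 0, 0, 0, 0, 0, 22, 0, 0, 0, 0, 0, 12, 0, 0, 0, 0, 0, 1, 0, 0, 0, 0, 0, 0, 0, 0, 0]
}}

```text
clock: 11.3
eef_pos: [0.5843, -0.3131, 0.0257]
tool_rot: [0.12, 0.993, -0.0, 0.001]
ft_force: [0.4, 0.4, 0.7]
grip_width: 0.0385
```

{"api": "play_rows", "payload": {
  "plan": [0, 0, 0, 0, 0, 0, 0, 0, 0, 0, 0, 0, 0, 0, 0, 0, 0, 0, 0, 0, 0, 0, 0, 0],
  "hand": 0
}}

```text
clock: 11.8
eef_pos: [0.5844, -0.3136, 0.026]
tool_rot: [0.12, 0.993, -0.0, 0.001]
ft_force: [-0.2, 0.4, 5.4]
grip_width: 0.0165
```

Run:
```python
from pl import *
p,r=pose();print(p)
hc=np.array([553,-18]);hy=np.array([np.cos(np.radians(78)),np.sin(np.radians(78))])
t=hc+54*hy;print(t)
plan([((p[0],p[1],130),r),((*t,130),down(78))])
```

```text
[ 584.35294632 -313.56039895   25.99398643]
[564.2272313   34.81997044]
11 rows; end [564.2  34.8 130. ]
0,0,-35,0,0,0,0,0,-35,0,0,0,-0.3,-0.1,-34,0,0,0,13,42,0,0,0,0,13,42,0,0,0,0,13,42,0,0,0,-0.01,12,42,0,0,0,0,12,42,0,0,0,-0.01,12,42,0,0,0,0,12,41,0,0,0,-0.01,11.9,41.7,-0.5,-0.001,0.003,-0.001
```

{"api": "play_rows", "payload": {
  "plan": [0, 0, -20, 0, 0, 0, 0, 0, -35, 0, 0, 0, 0, 0, -35, 0, 0, 0, 0, 0, -14, 0, 0, 0, 13, 42, 0, 0, 0, 0, 13, 42, 0, 0, 0, 0, 13, 42, 0, 0, 0, -0.01, 12, 42, 0, 0, 0, 0, 12, 42, 0, 0, 0, -0.01, 12, 42, 0, 0, 0, 0, 12, 41, 0, 0, 0, -0.01, 10, 42, 0, 0, 0, 0, 0, 0, 0, 0, 0, 0, 0, 0, 0, 0, 0, 0]
}}

```text
clock: 13.55
eef_pos: [0.5645, 0.035, 0.1275]
tool_rot: [0.105, 0.994, -0.0, -0.001]
ft_force: [-0.4, -1.2, 0.7]
grip_width: 0.0163
```

```bash
cat > held.py <<'E'
from pl import *
import sys
for n in ['scene','top']:
    c=bot.camera(n);P=cloud(c);p,r=pose();hsv=cv2.cvtColor(c['frame'],cv2.COLOR_BGR2HSV)
    u,v=proj(c,p/1000)[0].astype(int);print(n,u,v)
    g=(hsv[...,0]>50)&(hsv[...,0]<90)&(hsv[...,1]>80)&(np.linalg.norm(P-p/1000,axis=2)<.06)
    Q=P[g]
    if len(Q)>10:
        rc=cv2.minAreaRect(Q[:,:2].astype(np.float32)*1000);print(g.sum(),Q[:,2].mean(),[np.round(x,1) for x in rc])
    cr=c['frame'][max(0,v-60):v+60,max(0,u-60):u+60];cv2.imwrite(f'pics/held_{n}_{sys.argv[1]}.png',cv2.resize(cr,(400,400)))
y=r.as_matrix()[:,1];print('pose',np.round(p,1),'psi',np.degrees(np.arctan2(y[1],y[0])).round(2))
a=[cv2.imread(f'pics/held_{n}_{sys.argv[1]}.png') for n in ['scene','top']];cv2.imwrite(f'pics/held_{sys.argv[1]}.png',np.hstack(a))
E
python3 held.py 1
```

```text
scene 325 208
118 0.10611052296494644 [array([564.2,  34.9]), array([35.7, 54.1]), np.float64(76.4)]
top 303 246
pose [564.8  34.2 127.8] psi 77.84
```

View pics/held_1.png

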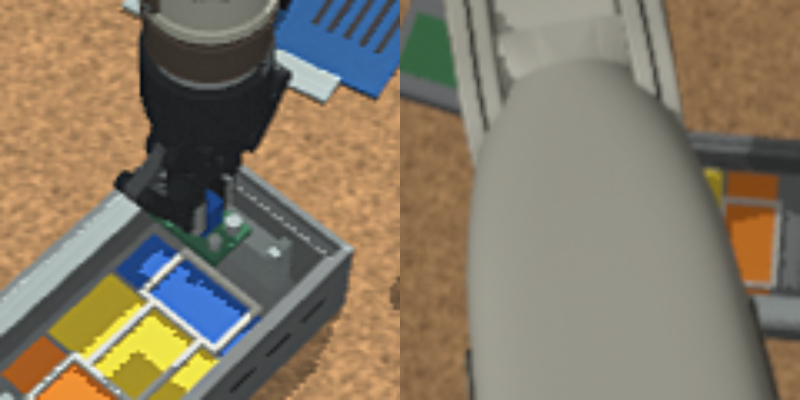

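{"api": "play_rows", "payload": {
  "plan": [0, 0, 40, 0, 0, 0, 0, 0, 30, 0, 0, 0, 0, 0, 12, 0, 0, 0, 0, 0, 6, 0, 0, 0, 0, 0, 4, 0, 0, 0, 0, 0, 3, 0, 0, 0, 0, 0, 1, 0, 0, 0]
}}

```text
clock: 14.52
eef_pos: [0.5655, 0.0354, 0.0328]
tool_rot: [0.105, 0.994, 0.0, 0.0]
ft_force: [-0.3, -0.1, -0.5]
grip_width: 0.0164
```

{"api": "play_rows", "payload": {
  "plan": [0, 0, 2, 0, 0, 0, 0, 0, 0, 0, 0, 0]
}}

```text
clock: 14.78
eef_pos: [0.5655, 0.0355, 0.031]
tool_rot: [0.105, 0.994, 0.0, 0.001]
ft_force: [-1.0, 0.2, 3.9]
grip_width: 0.0162
```

{"api": "play_rows", "payload": {
  "plan": [0, 0, 0, 0, 0, 0, 0, 0, 0, 0, 0, 0, 0, 0, 0, 0, 0, 0, 0, 0, -30, 0, 0, 0, 0, 0, -50, 0, 0, 0, 0, 0, -30, 0, 0, 0],
  "hand": 45
}}

```text
clock: 15.52
eef_pos: [0.566, 0.0354, 0.1427]
tool_rot: [0.105, 0.994, 0.0, 0.001]
ft_force: [-0.3, 0.6, -0.7]
grip_width: 0.0387
```

Run:
```python
from pl import *
p,r=pose();print(p)
plan([((406.3,-314.3,140),down(98.5))])
```

```text
[566.04895709  35.39683934 142.68521769]
9 rows; end [ 406.3 -314.3  140. ]
9,-42,0,0,0,-0.04,11,-41,0,0,0,-0.04,13,-41,0,0,0,-0.04,14,-40,0,0,0,-0.04,16,-40,0,0,0,-0.04,17,-39,1,0,0,-0.04,19,-38,0,0,0,-0.04,20,-38,1,0,0,-0.04,22,-36.5,0.2,0,0.003,-0.039
```

{"api": "play_rows", "payload": {
  "plan": [9, -42, 0, 0, 0, -0.04, 11, -41, 0, 0, 0, -0.04, 13, -41, 0, 0, 0, -0.04, 14, -40, 0, 0, 0, -0.04, 16, -40, 0, 0, 0, -0.04, 17, -39, 1, 0, 0, -0.04, 19, -38, 0, 0, 0, -0.04, 20, -38, 1, 0, 0, -0.04, 22, -36, 0, 0, 0, -0.04, 0, 0, 0, 0, 0, 0, 0, 0, 0, 0, 0, 0]
}}

```text
clock: 16.9
eef_pos: [0.4052, -0.3136, 0.1382]
tool_rot: [-0.074, 0.997, 0.0, -0.0]
ft_force: [-0.3, -0.2, 0.5]
grip_width: 0.0383
```

```bash
python3 bp.py
python3 - <<'E'
from pl import *
c=bot.camera('scene');cv2.imwrite('pics/s2.png',cv2.resize(c['frame'][170:400,140:400],(678,600),interpolation=cv2.INTER_CUBIC))
E
```

```text
top a 0
top b 67 plane [ 492.8 -291.3   32. ] rect [ 492.5 -291.6] [23.4 17.5] 4.2
top c 0
scene a 0
scene b 107 plane [ 493.1 -292.4   32. ] rect [ 493. -292.] [25.1 18.6] 2.7
scene c 100 plane [ 406.5 -314.7   32. ] rect [ 405.5 -314.6] [25.  19.1] 7.0
pose [ 405.7 -313.   138.3] psi 98.62 tilt 0.02
```

View pics/s2.png

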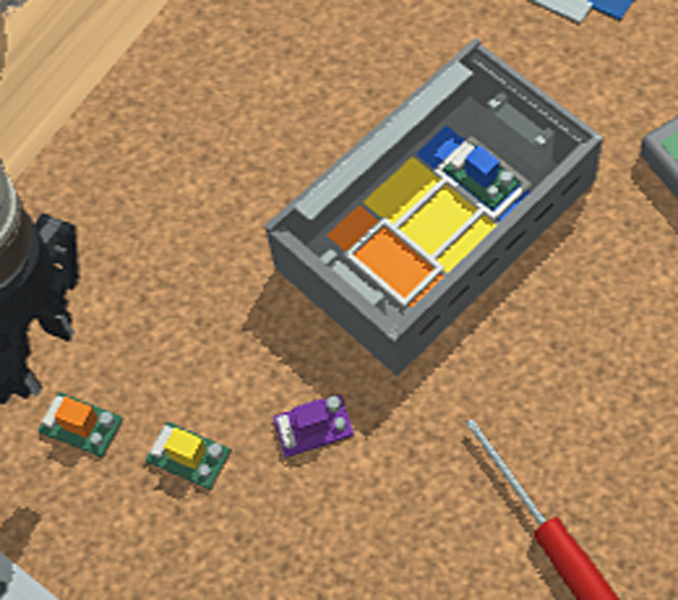

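{"api": "play_rows", "payload": {
  "plan": [0, -1.5, 40, 0, 0, 0, 0, 0, 40, 0, 0, 0, 0, 0, 20, 0, 0, 0, 0, 0, 12, 0, 0, 0, 0, 0, 2, 0, 0, 0, 0, 0, 0, 0, 0, 0]
}}

```text
clock: 17.8
eef_pos: [0.4063, -0.3156, 0.0251]
tool_rot: [-0.075, 0.997, -0.0, 0.001]
ft_force: [-0.2, 0.5, -1.4]
grip_width: 0.0382
```

{"api": "play_rows", "payload": {
  "plan": [0, 0, 0, 0, 0, 0, 0, 0, 0, 0, 0, 0, 0, 0, 0, 0, 0, 0, 0, 0, 0, 0, 0, 0, 0, 0, -20, 0, 0, 0, 0, 0, -45, 0, 0, 0, 0, 0, -45, 0, 0, 0],
  "hand": 0
}}

```text
clock: 18.68
eef_pos: [0.4049, -0.315, 0.135]
tool_rot: [-0.074, 0.997, 0.001, -0.001]
ft_force: [0.3, -0.5, 0.1]
grip_width: 0.0166
```

Run:
```python
from pl import *
p,r=pose();print(p)
hc=np.array([553,-18]);hy=np.array([np.cos(np.radians(78)),np.sin(np.radians(78))])
t=hc-54*hy;print(t)
plan([((*t,128),down(78))])
```

```text
[ 404.91127961 -315.02150739  134.95543803]
[541.7727687  -70.81997044]
7 rows; end [541.7 -70.8 128. ]
-25,32,1,0,0,0.05,-23,33,1,0,0,0.05,-21,34,1,0,0,0.05,-19,35,1,0,0,0.05,-18,36,1,0,0,0.05,-16,36,1,0,0,0.05,-14.1,37.1,1,0.001,-0.001,0.058
```

{"api": "play_rows", "payload": {
  "plan": [-25, 32, 1, 0, 0, 0.05, -23, 33, 1, 0, 0, 0.05, -21, 34, 1, 0, 0, 0.05, -19, 35, 1, 0, 0, 0.05, -18, 36, 1, 0, 0, 0.05, -16, 36, 1, 0, 0, 0.05, -14, 37, 1, 0, 0, 0.06, 0, 0, 0, 0, 0, 0, 0, 0, 0, 0, 0, 0]
}}

```text
clock: 19.8
eef_pos: [0.5416, -0.0713, 0.1269]
tool_rot: [0.105, 0.994, -0.0, -0.001]
ft_force: [0.1, 0.3, -1.1]
grip_width: 0.0164
```

```bash
python3 held.py 2
```

```text
scene 288 243
103 0.10740772572620658 [array([553.4, -81.7]), array([51.5, 33.3]), np.float64(51.8)]
top 350 250
pose [541.5 -72.  127.2] psi 77.86
```

View pics/held_2.png

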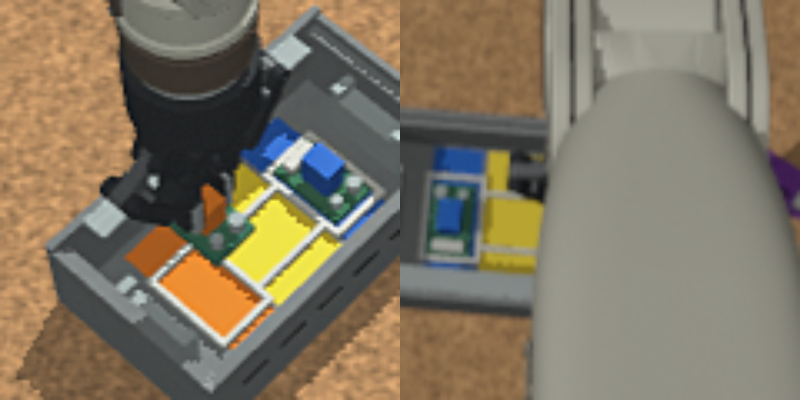

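{"api": "play_rows", "payload": {
  "plan": [0, 1, 40, 0, 0, 0, 0, 0, 30, 0, 0, 0, 0, 0, 12, 0, 0, 0, 0, 0, 6, 0, 0, 0, 0, 0, 4, 0, 0, 0, 0, 0, 2, 0, 0, 0, 0, 0, 1, 0, 0, 0, 0, 0, 0, 0, 0, 0]
}}

```text
clock: 20.9
eef_pos: [0.5426, -0.0702, 0.0326]
tool_rot: [0.105, 0.994, -0.0, 0.0]
ft_force: [-0.7, -0.2, -1.6]
grip_width: 0.0167
```

{"api": "play_rows", "payload": {
  "plan": [0, 0, 2, 0, 0, 0, 0, 0, 0, 0, 0, 0]
}}

```text
clock: 21.15
eef_pos: [0.5428, -0.0702, 0.0306]
tool_rot: [0.105, 0.994, 0.0, 0.0]
ft_force: [1.4, -0.2, 0.2]
grip_width: 0.0167
```

{"api": "play_rows", "payload": {
  "plan": [0, 0, 0, 0, 0, 0, 0, 0, 0, 0, 0, 0, 0, 0, 0, 0, 0, 0, 0, 0, -30, 0, 0, 0, 0, 0, -50, 0, 0, 0, 0, 0, -30, 0, 0, 0],
  "hand": 45
}}

```text
clock: 21.9
eef_pos: [0.5433, -0.0704, 0.1427]
tool_rot: [0.105, 0.994, -0.0, 0.001]
ft_force: [0.8, 0.1, -0.1]
grip_width: 0.0383
```

Run:
```python
from pl import *
p,r=pose();print(p)
plan([((493.2,-291.6,140),down(-83))],dstep=9.5)
```

```text
[543.30851356 -70.35125636 142.72639434]
17 rows; end [ 493.2 -291.6  140. ]
0,-13,0,0,0,0.17,-2,-13,0,0,0,0.16,-4,-13,0,0,0,0.17,-6,-12,0,0,0,0.16,-8,-11,0,0,0,0.17,-10,-9,0,0,0,0.16,-11,-7,0,0,0,0.17,-12,-5,0,0,0,0.16,-13,-4,0,0,0,0.17,-13,-1,0,0,0,0.16,-13,1,0,0,0,0.17,-13,3,0,0,0,0.16,-12,5,1,0,0,0.17,-11,7,0,0,0,0.16,-10,9,1,0,0,0.17,-9,11,0,0,0,0.16,-6.6,12.2,0.7,0.001,-0.003,0.169
```

{"api": "play_rows", "payload": {
  "plan": [0, -13, 0, 0, 0, 0.17, -2, -13, 0, 0, 0, 0.16, -4, -13, 0, 0, 0, 0.17, -6, -12, 0, 0, 0, 0.16, -8, -11, 0, 0, 0, 0.17, -10, -9, 0, 0, 0, 0.16, -11, -7, 0, 0, 0, 0.17, -12, -5, 0, 0, 0, 0.16, -13, -4, 0, 0, 0, 0.17, -13, -1, 0, 0, 0, 0.16, -13, 1, 0, 0, 0, 0.17, -13, 3, 0, 0, 0, 0.16, -12, 5, 1, 0, 0, 0.17, -11, 7, 0, 0, 0, 0.16, -10, 9, 1, 0, 0, 0.17, -9, 11, 0, 0, 0, 0.16, -7, 12, 1, 0, 0, 0.17, 0, 0, 0, 0, 0, 0, 0, 0, 0, 0, 0, 0]
}}

```text
clock: 24.28
eef_pos: [0.4918, -0.2909, 0.1372]
tool_rot: [0.998, 0.062, -0.0, -0.0]
ft_force: [0.5, -0.3, -0.6]
grip_width: 0.0388
```

```bash
python3 bp.py
python3 - <<'E'
from pl import *
c=bot.camera('scene');cv2.imwrite('pics/s3.png',cv2.resize(c['frame'][170:400,140:400],(678,600),interpolation=cv2.INTER_CUBIC))
E
```

```text
top a 0
top b 26 plane [ 485.9 -292.3   32. ] rect [ 485.9 -292.5] [ 8.8 16.7] -87.4
top c 0
scene a 0
scene b 101 plane [ 493.3 -292.6   32. ] rect [ 493.  -292.1] [24.2 18.7] 7.6
scene c 0
pose [ 492.  -290.8  137.3] psi -82.96 tilt 0.01
```

View pics/s3.png

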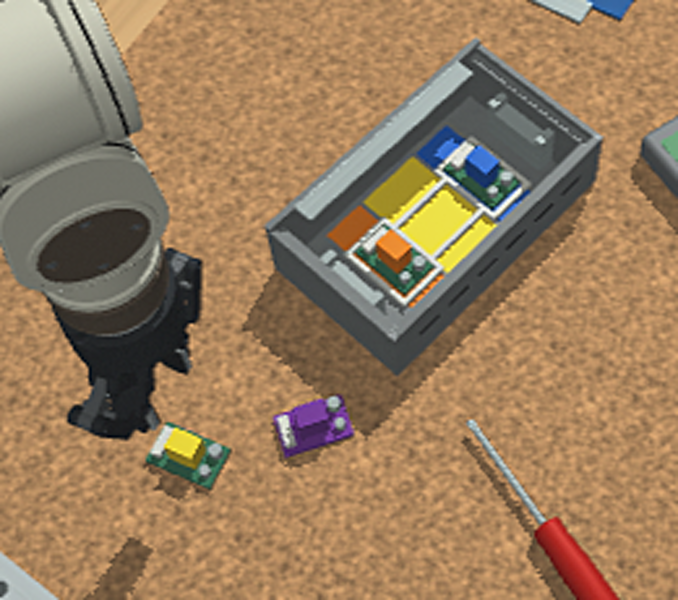

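{"api": "play_rows", "payload": {
  "plan": [1, 1, 40, 0, 0, 0, 0, 0, 40, 0, 0, 0, 0, 0, 20, 0, 0, 0, 0, 0, 12, 0, 0, 0, 0, 0, 1, 0, 0, 0, 0, 0, 0, 0, 0, 0]
}}

```text
clock: 25.18
eef_pos: [0.4938, -0.2926, 0.0253]
tool_rot: [0.998, 0.061, 0.001, 0.001]
ft_force: [0.5, -0.0, -0.3]
grip_width: 0.0386
```

{"api": "play_rows", "payload": {
  "plan": [0, 0, 0, 0, 0, 0, 0, 0, 0, 0, 0, 0, 0, 0, 0, 0, 0, 0, 0, 0, 0, 0, 0, 0, 0, 0, -20, 0, 0, 0, 0, 0, -45, 0, 0, 0, 0, 0, -45, 0, 0, 0],
  "hand": 0
}}

```text
clock: 26.05
eef_pos: [0.4923, -0.2918, 0.1347]
tool_rot: [0.998, 0.06, -0.001, -0.001]
ft_force: [0.5, -0.3, -0.6]
grip_width: 0.0165
```

Run:
```python
from pl import *
p,r=pose();print(p)
plan([((553,-18,128),down(-12))])
```

```text
[ 492.25718381 -291.84290843  134.69978644]
8 rows; end [553. -18. 128.]
12,-33,1,0,0,-0.16,17,-31,1,0,0,-0.15,21,-28,1,0,0,-0.16,25,-24,1,0,0,-0.15,29,-20,1,0,0,-0.16,31,-15,1,0,0,-0.15,34,-11,0,0,0,-0.16,34.6,-5,0.9,-0.002,0,-0.151
```

{"api": "play_rows", "payload": {
  "plan": [12, -33, 1, 0, 0, -0.16, 17, -31, 1, 0, 0, -0.15, 21, -28, 1, 0, 0, -0.16, 25, -24, 1, 0, 0, -0.15, 29, -20, 1, 0, 0, -0.16, 31, -15, 1, 0, 0, -0.15, 34, -11, 0, 0, 0, -0.16, 35, -5, 1, 0, 0, -0.15, 0, 0, 0, 0, 0, 0, 0, 0, 0, 0, 0, 0]
}}

```text
clock: 27.3
eef_pos: [0.5534, -0.0183, 0.127]
tool_rot: [0.778, 0.629, -0.0, -0.0]
ft_force: [-0.2, 0.3, -1.2]
grip_width: 0.0164
```

```bash
python3 held.py 3
```

```text
scene 307 225
98 0.10631305297492238 [array([554.2, -26.9]), array([44.1, 37.2]), np.float64(74.5)]
top 326 248
pose [553.4 -19.  127.2] psi -12.14
```

View pics/held_3.png

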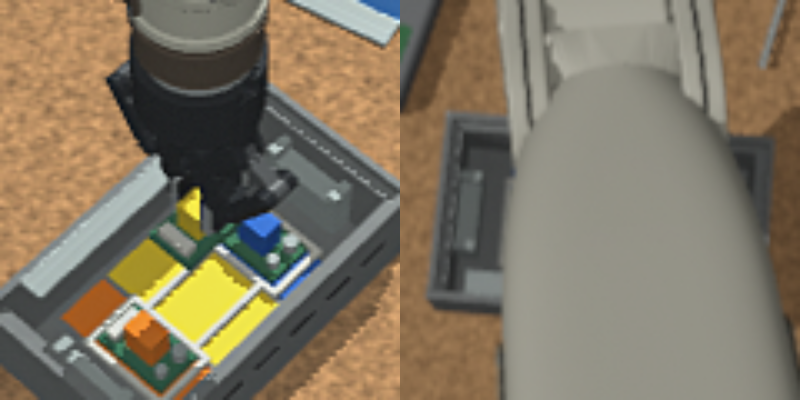

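{"api": "play_rows", "payload": {
  "plan": [0.7, 0, 40, 0, 0, 0, 0, 0, 30, 0, 0, 0, 0, 0, 12, 0, 0, 0, 0, 0, 6, 0, 0, 0, 0, 0, 4, 0, 0, 0, 0, 0, 2, 0, 0, 0, 0, 0, 1, 0, 0, 0, 0, 0, 0, 0, 0, 0]
}}

```text
clock: 28.4
eef_pos: [0.5542, -0.0173, 0.0327]
tool_rot: [0.777, 0.629, 0.0, 0.0]
ft_force: [-0.3, -0.1, -1.1]
grip_width: 0.0164
```

{"api": "play_rows", "payload": {
  "plan": [0, 0, 2, 0, 0, 0, 0, 0, 0, 0, 0, 0]
}}

```text
clock: 28.65
eef_pos: [0.5544, -0.0173, 0.0307]
tool_rot: [0.777, 0.629, 0.0, 0.0]
ft_force: [-0.3, 0.2, 1.5]
grip_width: 0.0167
```

Seated by height. Release with limited opening, rise, go to the bar.

{"api": "play_rows", "payload": {
  "plan": [0, 0, 0, 0, 0, 0, 0, 0, 0, 0, 0, 0, 0, 0, 0, 0, 0, 0, 0, 0, -30, 0, 0, 0, 0, 0, -50, 0, 0, 0, 0, 0, -30, 0, 0, 0],
  "hand": 30
}}

```text
clock: 29.4
eef_pos: [0.5548, -0.0174, 0.1426]
tool_rot: [0.777, 0.629, 0.001, 0.001]
ft_force: [-0.3, 0.6, 0.4]
grip_width: 0.0256
```

Run:
```python
from pl import *
p,r=pose();print(p)
plan([((494.2,-451.5,130),down(-95))],dstep=8.5)
```

```text
[554.787635   -17.35522779 142.62875   ]
10 rows; end [ 494.2 -451.5  130. ]
-44,3,1,0,0,0.14,-43,9,1,0,0,0.15,-41,16,1,0,0,0.14,-38,21,1,0,0,0.15,-35,27,1,0,0,0.14,-31,31,2,0,0,0.15,-26,35,1,0,0,0.14,-21,39,2,0,0,0.15,-14,41,1,0,0,0.14,-8.8,42.7,1.5,0,-0.003,0.148
```

{"api": "play_rows", "payload": {
  "plan": [-44, 3, 1, 0, 0, 0.14, -43, 9, 1, 0, 0, 0.15, -41, 16, 1, 0, 0, 0.14, -38, 21, 1, 0, 0, 0.15, -35, 27, 1, 0, 0, 0.14, -31, 31, 2, 0, 0, 0.15, -26, 35, 1, 0, 0, 0.14, -21, 39, 2, 0, 0, 0.15, -14, 41, 1, 0, 0, 0.14, -9, 43, 1, 0, 0, 0.15, 0, 0, 0, 0, 0, 0, 0, 0, 0, 0, 0, 0]
}}

```text
clock: 30.9
eef_pos: [0.4928, -0.4513, 0.1277]
tool_rot: [0.999, -0.044, -0.0, -0.001]
ft_force: [0.7, -0.1, -0.0]
grip_width: 0.0256
```

Run:
```python
from pl import *
c=bot.camera('scene');cv2.imwrite('pics/s4.png',cv2.resize(c['frame'][180:480,80:400],(640,600),interpolation=cv2.INTER_CUBIC))
P=cloud(c);hsv=cv2.cvtColor(c['frame'],cv2.COLOR_BGR2HSV)
for n in ['scene','top']:
    for x in bot.outline_of('bar_mid',n)[:1] if n=='scene' else []:
        Q=P[x['mask']];rc=cv2.minAreaRect(Q[:,:2].astype(np.float32)*1000);print(x['p'],[np.round(y,1) for y in rc])
    if n=='scene': bot.camera('top')
# blocks in housing
for n in ['scene','top']:
    if n=='top': c=bot.camera('top');P=cloud(c);hsv=cv2.cvtColor(c['frame'],cv2.COLOR_BGR2HSV)
    for nm,lo,hi,t in [('a',100,125,(564.2,34.8)),('b',22,34,(553,-18)),('c',8,20,(541.8,-70.8))]:
        m=(np.hypot(P[...,0]*1000-t[0],P[...,1]*1000-t[1])<25)&(P[...,2]>.034)&(P[...,2]<.042)&(hsv[...,0]>=lo)&(hsv[...,0]<=hi)&(hsv[...,1]>150)
        if m.sum()>10:
            rb=cv2.minAreaRect(P[m][:,:2].astype(np.float32)*1000);v,u=np.nonzero(m)
            print(n,nm,m.sum(),[np.round(y,1) for y in rb],P[m][:,2].mean(),'err',np.round(onplane(c,[u.mean(),v.mean()],.037)[0,:2]*1000-t,1))
p,r=pose();y=r.as_matrix()[:,1];print(p,np.degrees(np.arctan2(y[1],y[0])))
```

```text
0.79 [array([ 653.9, -471.2]), array([ 42.8, 440.4]), np.float64(82.8)]
scene a 62 [array([564. ,  35.6]), array([17.4, 22.9]), np.float64(78.8)] 0.036338019498055915 err [-0.6  0.3]
scene b 73 [array([554.3, -19.6]), array([23.3, 18.8]), np.float64(77.2)] 0.03660926505886973 err [ 1.2 -1.7]
scene c 70 [array([542.8, -70.7]), array([18.7, 23.5]), np.float64(78.5)] 0.03649173618762925 err [1.6 0.3]
top a 64 [array([562.7,  36.2]), array([17.6, 23.3]), np.float64(78.2)] 0.03696582122425195 err [-1.5  1.5]
top b 58 [array([554.2, -17.9]), array([23.3, 16.6]), np.float64(74.6)] 0.0363805712271696 err [1.1 0.4]
top c 61 [array([541.8, -69.4]), array([15.3, 23.6]), np.float64(82.0)] 0.036631858235815065 err [0.1 1.4]
[ 493.61316418 -450.5118676   128.52373461] -95.000030909777
```

View pics/s4.png

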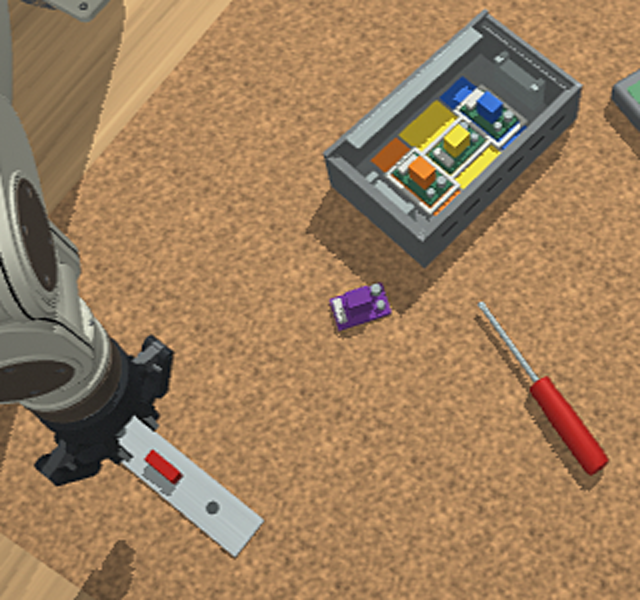

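{"api": "play_rows", "payload": {
  "plan": [1, 0.5, 40, 0, 0, 0, 0, 0, 40, 0, 0, 0, 0, 0, 18, 0, 0, 0, 0, 0, 9, 0, 0, 0, 0, 0, 3, 0, 0, 0, 0, 0, 0, 0, 0, 0, 0, 0, 0, 0, 0, 0]
}}

```text
clock: 31.98
eef_pos: [0.4948, -0.453, 0.0197]
tool_rot: [0.999, -0.045, 0.001, 0.001]
ft_force: [-0.4, 0.2, -0.1]
grip_width: 0.0253
```

{"api": "play_rows", "payload": {
  "plan": [0, 0, 0, 0, 0, 0, 0, 0, 0, 0, 0, 0, 0, 0, 0, 0, 0, 0, 0, 0, 0, 0, 0, 0, 0, 0, 0, 0, 0, 0],
  "hand": 0
}}

```text
clock: 32.6
eef_pos: [0.4947, -0.4529, 0.0195]
tool_rot: [0.999, -0.045, 0.001, 0.001]
ft_force: [0.0, -0.7, 4.6]
grip_width: 0.0103
```

Run:
```python
from pl import *
p,r=pose();print(p)
plan([((p[0],p[1],130),r,40),((553.3,-18,130),down(-12))],dstep=8.5)
```

```text
[ 494.67108505 -452.90144336   19.51374784]
13 rows; end [553.3 -18.  130. ]
0,0,-37,0,0,0,0,0,-37,0,0,0,0.2,0.1,-36.5,0,0,0,2,-44,0,0,0,-0.15,8,-43,0,0,0,-0.14,14,-41,0,0,0,-0.15,21,-39,0,0,0,-0.14,26,-36,0,0,0,-0.15,31,-31,0,0,0,-0.14,35,-27,0,0,0,-0.15,38,-21,0,0,0,-0.14,41,-16,0,0,0,-0.15,42.5,-9.3,-0.5,0.002,0.001,-0.141
```

{"api": "play_rows", "payload": {
  "plan": [0, 0, -20, 0, 0, 0, 0, 0, -40, 0, 0, 0, 0, 0, -40, 0, 0, 0, 0, 0, -11, 0, 0, 0, 2, -44, 0, 0, 0, -0.15, 8, -43, 0, 0, 0, -0.14, 14, -41, 0, 0, 0, -0.15, 21, -39, 0, 0, 0, -0.14, 26, -36, 0, 0, 0, -0.15, 31, -31, 0, 0, 0, -0.14, 35, -27, 0, 0, 0, -0.15, 38, -21, 0, 0, 0, -0.14, 41, -16, 0, 0, 0, -0.15, 42, -9, 0, 0, 0, -0.14, 0, 0, 0, 0, 0, 0, 0, 0, 0, 0, 0, 0]
}}

```text
clock: 34.6
eef_pos: [0.5518, -0.0181, 0.1279]
tool_rot: [0.777, 0.629, -0.001, -0.001]
ft_force: [0.4, -0.2, -1.4]
grip_width: 0.0104
```

```bash
cat > barh.py <<'E'
from pl import *
p,r=pose();y=r.as_matrix()[:,1];print('pose',np.round(p,1),np.degrees(np.arctan2(y[1],y[0])))
hx=np.array([np.cos(np.radians(-12)),np.sin(np.radians(-12))]);hy=np.array([-hx[1],hx[0]])
zb=(p[2]-19.5+4)/1000
for n in ['scene','top']:
    c=bot.camera(n);P=cloud(c);d=P[...,:2]*1000-np.array([553,-18]);X=d@hx;Y=d@hy
    m=(abs(P[...,2]-zb)<.006)&(abs(X)<40)&(abs(Y)<125)&(abs(Y)>50)&(c['range_z']>0)
    if m.sum()<20: print(n,m.sum());continue
    rc=cv2.minAreaRect(np.stack([X[m],Y[m]],1).astype(np.float32));print(n,m.sum(),[np.round(q,1) for q in rc],P[m][:,2].mean())
    for s in (1,-1):
        k=m&(Y*s>60)
        if k.sum()>8: print('  side',s,k.sum(),'x',np.percentile(X[k],[1,50,99]).round(1),'yend',(np.percentile(Y[k]*s,99)).round(1),'z',P[k][:,2].mean().round(4))
    if n=='scene': cv2.imwrite('pics/bar_h.png',cv2.resize(c['frame'][120:340,180:440],(709,600),interpolation=cv2.INTER_CUBIC))
E
python3 barh.py
```

```text
pose [551.8 -18.1 127.9] -12.041372595644763
scene 876 [array([-1.7, -1.3]), array([ 42.2, 214.5]), np.float64(0.0)] 0.11132971202136165
  side 1 331 x [-20.3   0.7  19.1] yend 105.4 z 0.1112
  side -1 446 x [-21.4  -0.8  18.6] yend 107.3 z 0.1114
top 285 [array([ 0.3, -1.9]), array([ 40.7, 212. ]), np.float64(1.1)] 0.11218250051671057
  side 1 278 x [-21.   -0.9  18.3] yend 103.7 z 0.1122
```

View pics/bar_h.png

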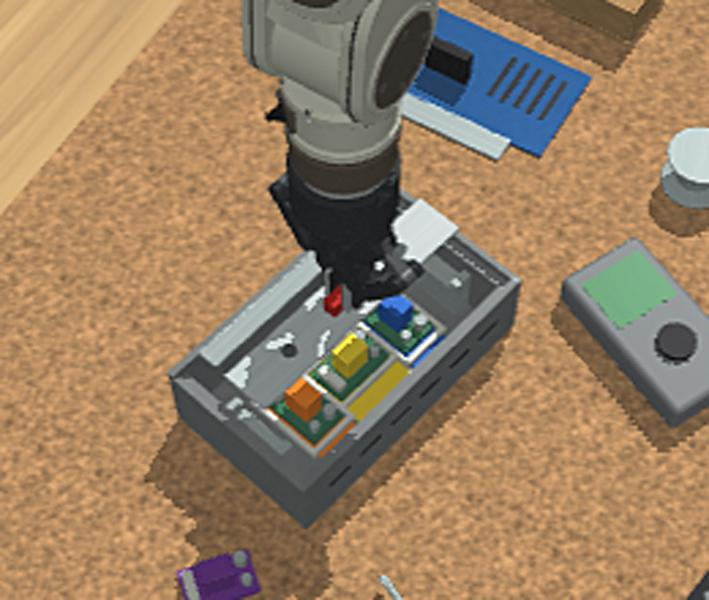

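{"api": "play_rows", "payload": {
  "plan": [1.2, 0.5, 30, 0, 0, 0, 0, 0, 20, 0, 0, 0, 0, 0, 7, 0, 0, 0, 0, 0, 4, 0, 0, 0, 0, 0, 3, 0, 0, 0, 0, 0, 2, 0, 0, 0, 0, 0, 0, 0, 0, 0]
}}

```text
clock: 35.58
eef_pos: [0.5537, -0.0169, 0.0636]
tool_rot: [0.777, 0.629, 0.0, 0.0]
ft_force: [-0.9, -0.3, -0.9]
grip_width: 0.0099
```

```bash
python3 barh.py
```

```text
pose [553.7 -16.9  63.6] -12.029238853341326
scene 1044 [array([ 0.5, -6.3]), array([236.2,  78.7]), np.float64(90.0)] 0.047400859510937754
  side 1 449 x [-33.8   2.2  35.9] yend 111.6 z 0.0474
  side -1 500 x [-31.8   0.7  32.5] yend 123.9 z 0.0474
top 314 [array([-2.8, -0.4]), array([220.7,  71.5]), np.float64(89.9)] 0.04776667540056425
  side 1 288 x [-28.9   0.4  30.1] yend 109.6 z 0.0477
  side -1 26 x [13.5 26.  32.5] yend 110.7 z 0.0487
```

View pics/bar_h.png

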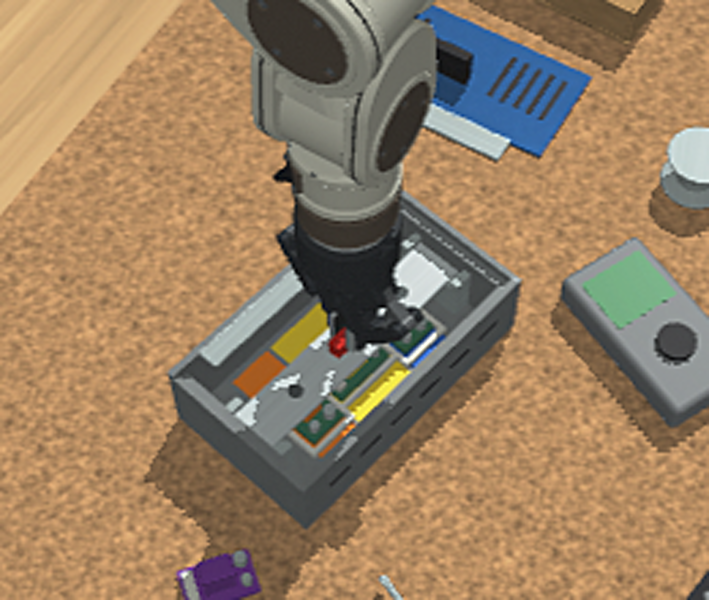

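{"api": "play_rows", "payload": {
  "plan": [0, 0, 2, 0, 0, 0, 0, 0, 2, 0, 0, 0, 0, 0, 0, 0, 0, 0]
}}

```text
clock: 36.05
eef_pos: [0.5536, -0.0169, 0.0595]
tool_rot: [0.777, 0.629, 0.0, 0.0]
ft_force: [-0.3, -0.6, 0.6]
grip_width: 0.01
```

{"api": "play_rows", "payload": {
  "plan": [0, 0, 0, 0, 0, 0, 0, 0, 0, 0, 0, 0, 0, 0, 0, 0, 0, 0, 0, 0, -30, 0, 0, 0, 0, 0, -50, 0, 0, 0],
  "hand": 30
}}

```text
clock: 36.67
eef_pos: [0.5518, -0.0169, 0.1381]
tool_rot: [0.777, 0.629, -0.002, -0.002]
ft_force: [0.6, -0.4, 0.3]
grip_width: 0.0258
```

Run:
```python
from pl import *
p,r=pose();print(p)
plan([((473,285,150),down(88))],dstep=9)
```

```text
[551.78685849 -16.91210915 138.09893404]
12 rows; end [473. 285. 150.]
23,-12,-1,0,0,-0.15,25,-8,-1,0,0,-0.15,26,-4,-1,0,0,-0.14,26,-1,-1,0,0,-0.15,26,3,-1,0,0,-0.14,25,7,-1,0,0,-0.15,24,10,-1,0,0,-0.14,22,14,-1,0,0,-0.15,20,17,-1,0,0,-0.14,17,19,-1,0,0,-0.15,14,22,-1,0,0,-0.14,10.5,23.3,-0.4,0,-0.005,-0.146
```

{"api": "play_rows", "payload": {
  "plan": [23, -12, -1, 0, 0, -0.15, 25, -8, -1, 0, 0, -0.15, 26, -4, -1, 0, 0, -0.14, 26, -1, -1, 0, 0, -0.15, 26, 3, -1, 0, 0, -0.14, 25, 7, -1, 0, 0, -0.15, 24, 10, -1, 0, 0, -0.14, 22, 14, -1, 0, 0, -0.15, 20, 17, -1, 0, 0, -0.14, 17, 19, -1, 0, 0, -0.15, 14, 22, -1, 0, 0, -0.14, 11, 23, 0, 0, 0, -0.15, 0, 0, 0, 0, 0, 0, 0, 0, 0, 0, 0, 0]
}}

```text
clock: 38.42
eef_pos: [0.4741, 0.2843, 0.1502]
tool_rot: [0.016, 1.0, -0.0, -0.0]
ft_force: [0.2, -0.1, -0.6]
grip_width: 0.0258
```

```bash
cat > chk.py <<'E'
from pl import *
p,r=pose();y=r.as_matrix()[:,1];print('pose',np.round(p,1),np.degrees(np.arctan2(y[1],y[0])))
hx=np.array([np.cos(np.radians(-12)),np.sin(np.radians(-12))]);hy=np.array([-hx[1],hx[0]])
for n in ['scene','top']:
    c=bot.camera(n);P=cloud(c);d=P[...,:2]*1000-np.array([553,-18]);X=d@hx;Y=d@hy;hsv=cv2.cvtColor(c['frame'],cv2.COLOR_BGR2HSV)
    f=((hsv[...,0]<=7)|(hsv[...,0]>=173))&(hsv[...,1]>140)&(abs(X)<30)&(abs(Y)<40)&(P[...,2]>.055)
    if f.sum()>5:print(n,'tab',f.sum(),'X',X[f].mean().round(1),'Y',Y[f].mean().round(1),'z',np.percentile(P[f][:,2],90).round(4))
    b=(abs(X)<16)&(abs(Y)<92)&(abs(Y)>25)&(c['range_z']>0)
    q=np.linalg.lstsq(np.c_[X[b],Y[b],np.ones(b.sum())],P[b][:,2]*1000,rcond=None)[0];print(n,'bar plane slopes',q.round(3),b.sum())
    m=(abs(P[...,2]-.044)<.0035)&(abs(X)<21.5)&(abs(Y)<92)
    rc=cv2.minAreaRect(np.stack([X[m],Y[m]],1).astype(np.float32));print(n,[np.round(z,1) for z in rc])
    cv2.imwrite(f'pics/chk_{n}.png',cv2.resize(c['frame'][170:330,220:400] if n=='scene' else c['frame'][210:300,260:400],(400,356) if n=='scene' else (400,356),interpolation=cv2.INTER_CUBIC))
cv2.imwrite('pics/chk.png',np.hstack([cv2.imread('pics/chk_scene.png'),cv2.imread('pics/chk_top.png')]))
E
python3 chk.py
python3 - <<'E'
from pl import *
for n in ['scene','top']:
    c=bot.camera(n);P=cloud(c);hsv=cv2.cvtColor(c['frame'],cv2.COLOR_BGR2HSV)
    m=(hsv[...,0]>100)&(hsv[...,0]<120)&(hsv[...,1]>130)&(P[...,2]<.012)&(np.hypot(P[...,0]-.475,P[...,1]-.29)<.15)
    Q=P[m];print(n,m.sum(),[np.round(x,1) for x in cv2.minAreaRect(Q[:,:2].astype(np.float32)*1000)])
E
```

```text
pose [474.1 284.3 150.2] 88.1577820758907
scene tab 82 X 1.1 Y -1.4 z 0.0617
scene bar plane slopes [-5.4400e-01 -4.0000e-03  3.9278e+01] 955
scene [array([ 0.1, -0.2]), array([183.4,  42.1]), np.float64(89.9)]
top tab 56 X -0.1 Y 0.7 z 0.0617
top bar plane slopes [ 1.4500e-01 -6.0000e-03  4.2418e+01] 678
top [array([0.1, 0. ]), array([183.4,  40.7]), np.float64(89.8)]
scene 2405 [array([472.2, 340.4]), array([230.7, 193.8]), np.float64(0.7)]
top 2205 [array([474.3, 296.7]), array([100.1, 227. ]), np.float64(90.0)]
```

View pics/chk.png

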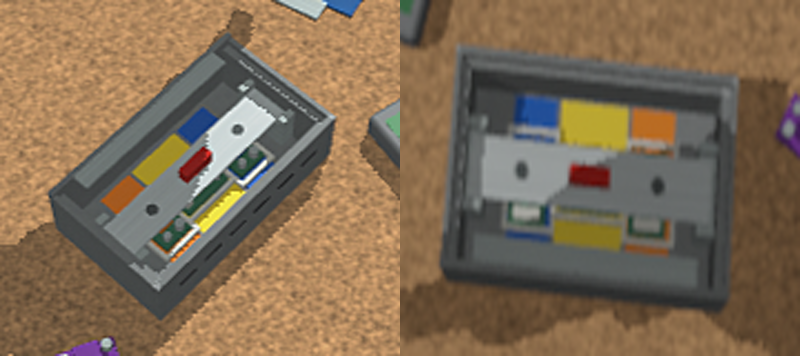

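Run:
```python
from pl import *
for f in ['top0','scene0']:
    c=np.load(f+'.npy',allow_pickle=True).item();P=cloud(c);hsv=cv2.cvtColor(c['frame'],cv2.COLOR_BGR2HSV)
    m=(hsv[...,0]>98)&(hsv[...,0]<122)&(hsv[...,1]>110)&(np.hypot(P[...,0]-.475,P[...,1]-.29)<.15)
    m=cv2.morphologyEx(m.astype(np.uint8),cv2.MORPH_CLOSE,np.ones((9,9)))
    n,l,s,_=cv2.connectedComponentsWithStats(m);k=1+np.argmax(s[1:,4]);v,u=np.nonzero(l==k)
    W=onplane(c,np.c_[u,v],.004)[:,:2]*1000
    rc=cv2.minAreaRect(W.astype(np.float32));d=W-W.mean(0);e=np.linalg.eigh(d.T@d)[1][:,1]
    print(f,len(W),[np.round(x,1) for x in rc],'mean',W.mean(0).round(1),'long axis',np.degrees(np.arctan2(e[1],e[0])))
    # line edges: for each x bin min y & max y
    b=np.arange(-100,101,5)+W[:,0].mean();lo=[W[abs(W[:,0]-x)<3,1].min() for x in b];hi=[W[abs(W[:,0]-x)<3,1].max() for x in b]
    print(np.degrees(np.arctan(np.polyfit(b,lo,1)[0])),np.degrees(np.arctan(np.polyfit(b,hi,1)[0])), np.polyval(np.polyfit(b,lo,1),473.5),np.polyval(np.polyfit(b,hi,1),473.5))
```

```text
top0 3494 [array([474. , 296.6]), array([227.5, 100.4]), np.float64(0.3)] mean [471.5 297.4] long axis -179.7938159815014
0.4022759611643969 0.19807817508605585 249.02612508509068 345.8447304684563
scene0 2791 [array([473.5, 294.7]), array([228.9, 102.9]), np.float64(0.2)] mean [476.  295.1] long axis -179.6162271420581
0.3667526860700884 0.16285528888623396 246.89473391594578 345.44462187863405
```

{"api": "play_rows", "payload": {
  "plan": [0, 0.7, 40, 0, 0, -0.037, 0, 0, 40, 0, 0, 0, 0, 0, 25, 0, 0, 0, 0, 0, 14, 0, 0, 0, 0, 0, 6, 0, 0, 0, 0, 0, 3, 0, 0, 0, 0, 0, 0, 0, 0, 0]
}}

```text
clock: 39.5
eef_pos: [0.4747, 0.2858, 0.023]
tool_rot: [-0.003, 1.0, 0.0, 0.001]
ft_force: [0.0, -0.1, 0.2]
grip_width: 0.0259
```

{"api": "play_rows", "payload": {
  "plan": [0, 0, 0, 0, 0, 0, 0, 0, 0, 0, 0, 0, 0, 0, 0, 0, 0, 0, 0, 0, 0, 0, 0, 0, 0, 0, 0, 0, 0, 0],
  "hand": 0
}}

```text
clock: 40.12
eef_pos: [0.4749, 0.2858, 0.0233]
tool_rot: [-0.003, 1.0, 0.0, 0.001]
ft_force: [-0.1, -0.5, 5.8]
grip_width: 0.0103
```

```bash
cat > cov.py <<'E'
from pl import *
HC=np.array([553,-18.]);a=np.radians(-12);HX=np.array([np.cos(a),np.sin(a)]);HY=np.array([-HX[1],HX[0]])
def covpose(tipx,tipz,t,y=-1,h=23.3,psi=-12,x0=0):
    dx=(62+x0)*np.cos(t)-(h-2)*np.sin(t);dz=(62+x0)*np.sin(t)+(h-2)*np.cos(t)
    w=HC+(tipx+dx)*HX+y*HY
    return (*w,tipz+dz),down(psi)*R.from_rotvec([-t,0,0])
E
python3 - <<'E'
from cov import *
p,r=pose();print(p)
A=covpose(-40,110,0.15);print(A[0])
plan([((p[0],p[1],150),r,32),(A[0],A[1])],dstep=9)
E
```

```text
[474.88033851 285.81170546  23.34714527]
(np.float64(570.5168805177311), np.float64(-22.745668488898566), np.float64(140.32598817340084))
16 rows; end [570.5 -22.7 140.3]
0,0,-32,0,0,0,0,0,-32,0,0,0,0,0,-31,0,0,0,-0.2,0.1,-31.7,0,0,0,-8,-26,1,-0.01,-0.01,0.15,-12,-24,1,-0.01,-0.01,0.15,-15,-22,0,-0.01,-0.01,0.15,-18,-20,1,-0.01,-0.01,0.15,-21,-17,0,-0.01,-0.01,0.15,-23,-14,1,-0.01,-0.01,0.15,-25,-10,1,-0.01,-0.01,0.15,-26,-6,1,-0.01,-0.01,0.15,-27,-2,1,-0.01,-0.01,0.15,-27,2,1,-0.01,-0.02,0.14,-26,6,2,-0.01,-0.01,0.15,-25.4,9,1.9,-0.007,-0.017,0.142
```

Run:
```python
from cov import *
p,r=pose()
A=covpose(-40,110,0.15)
plan([((570.5,-22.7,150),down(-12))],start=(np.array([p[0],p[1],150]),r),dstep=9)
```

```text
12 rows; end [570.5 -22.7 150. ]
-8,-26,0,0,0,0.15,-12,-24,0,0,0,0.15,-15,-22,0,0,0,0.15,-18,-20,0,0,0,0.15,-21,-17,0,0,0,0.15,-23,-14,0,0,0,0.15,-25,-10,0,0,0,0.15,-26,-6,0,0,0,0.15,-27,-2,0,0,0,0.15,-27,2,0,0,0,0.15,-26,6,0,0,0,0.14,-25.2,9.8,-0.1,0.002,-0.001,0.146
```

{"api": "play_rows", "payload": {
  "plan": [0, 0, -10, 0, 0, 0, 0, 0, -25, 0, 0, 0, 0, 0, -32, 0, 0, 0, 0, 0, -32, 0, 0, 0, 0, 0, -20, 0, 0, 0, 0, 0, -8, 0, 0, 0, 0, 0, 0, 0, 0, 0]
}}

```text
clock: 41.0
eef_pos: [0.474, 0.2854, 0.1492]
tool_rot: [-0.003, 1.0, -0.0, -0.0]
ft_force: [-0.3, -0.2, -3.3]
grip_width: 0.0105
```

{"api": "play_rows", "payload": {
  "plan": [-8, -26, 0, 0, 0, 0.15, -12, -24, 0, 0, 0, 0.15, -15, -22, 0, 0, 0, 0.15, -18, -20, 0, 0, 0, 0.15, -21, -17, 0, 0, 0, 0.15, -23, -14, 0, 0, 0, 0.15, -25, -10, 0, 0, 0, 0.15, -26, -6, 0, 0, 0, 0.15, -27, -2, 0, 0, 0, 0.15, -27, 2, 0, 0, 0, 0.15, -26, 6, 0, 0, 0, 0.14, -25, 10, 0, 0, 0, 0.14, 0, 0, 0, 0, 0, 0, 0, 0, 0, 0, 0, 0]
}}

```text
clock: 42.75
eef_pos: [0.569, -0.0225, 0.148]
tool_rot: [0.775, 0.632, -0.001, -0.001]
ft_force: [-0.8, 0.7, -2.2]
grip_width: 0.0108
```

```bash
cat > covm.py <<'E'
from cov import *
import sys
def meas(tag):
    p,r=pose();M=r.as_matrix();y=M[:,1];o=bot.get_obs()
    th=(p[:2]-HC);print('TCP housing',(th@HX).round(1),(th@HY).round(1),p[2].round(1),'psi',np.degrees(np.arctan2(y[1],y[0])).round(2),'tilt',np.arcsin(y[2]).round(3),'F',np.round(o['ft_force'],1),'w',o['grip_width'].round(4))
    for n in ['scene','top']:
        c=bot.camera(n);P=cloud(c)*1000;hsv=cv2.cvtColor(c['frame'],cv2.COLOR_BGR2HSV)
        d=P[...,:2]-HC;X=d@HX;Y=d@HY;Z=P[...,2]
        L=(P-p)@M # tool frame: x: cover -y?, y: cover x, z: -cover z
        m=(hsv[...,0]>98)&(hsv[...,0]<122)&(hsv[...,1]>110)&(abs(L[...,2])<60)&(np.linalg.norm(L[...,:2],axis=-1)<150)&(c['range_z']>0)
        n_,l,s,_=cv2.connectedComponentsWithStats(m.astype(np.uint8))
        m=np.isin(l,1+np.nonzero(s[1:,4]>100)[0])
        if m.sum()<100: print(n,'few',m.sum());continue
        q,*_=np.linalg.lstsq(np.c_[X[m],Y[m],np.ones(m.sum())],Z[m],rcond=None)
        res=Z[m]-np.c_[X[m],Y[m],np.ones(m.sum())]@q
        rc=cv2.minAreaRect(np.stack([X[m],Y[m]],1).astype(np.float32))
        print(n,m.sum(),'slope x,y',q[:2].round(3),'res',res.std().round(2),'X',np.percentile(X[m],[.5,99.5]).round(1),'Y',np.percentile(Y[m],[.5,99.5]).round(1),[np.round(k,1) for k in rc],'ztop@0',q[2].round(1))
        # yaw from edge at high X
        b=np.arange(-100,101,5);e=[];bb=[]
        for k in b:
            w=m&(abs(Y-k)<4)
            if w.sum()>5: e.append(X[w].max());bb.append(k)
        if len(bb)>8: print('  far edge yaw deg',-np.degrees(np.arctan(np.polyfit(bb,e,1)[0])).round(2),'median X',np.median(e).round(1))
    cs=bot.camera('scene')['frame'];cv2.imwrite(f'pics/cov_{tag}.png',cv2.resize(cs[100:340,170:430],(650,600),interpolation=cv2.INTER_CUBIC))
if __name__=='__main__': meas(sys.argv[1])
E
python3 covm.py 1
```

```text
Traceback (most recent call last):
  File "covm.py", line 25, in <module>
    if __name__=='__main__': meas(sys.argv[1])
                             ~~~~^^^^^^^^^^^^^
  File "covm.py", line 5, in meas
    th=(p[:2]-HC);print('TCP housing',(th@HX).round(1),(th@HY).round(1),p[2].round(1),'psi',np.degrees(np.arctan2(y[1],y[0])).round(2),'tilt',np.arcsin(y[2]).round(3),'F',np.round(o['ft_force'],1),'w',o['grip_width'].round(4))
                                                                                                                                                                                                         ^^^^^^^^^^^^^^^^^^^^^
AttributeError: 'float' object has no attribute 'round'
```

```bash
sed -i "s/o\['grip_width'\].round(4)/round(o['grip_width'],4)/" covm.py; python3 covm.py 1
```

```text
TCP housing 16.6 -1.1 148.0 psi -11.58 tilt -0.003 F [-0.8  0.7 -2.2] w 0.0108
scene 3619 slope x,y [-0.001  0.   ] res 2.27 X [-22.   78.1] Y [-114.2  114.6] [array([27.5,  0.4]), array([104.3, 231.9]), np.float64(0.3)] ztop@0 127.7
  far edge yaw deg 0.06 median X 78.1
top 778 slope x,y [-0.001 -0.003] res 1.84 X [-22.5  76.5] Y [ 68.1 115.5] [array([27.1, 91.6]), array([101.4,  48.3]), np.float64(0.6)] ztop@0 128.8
```

View pics/cov_1.png

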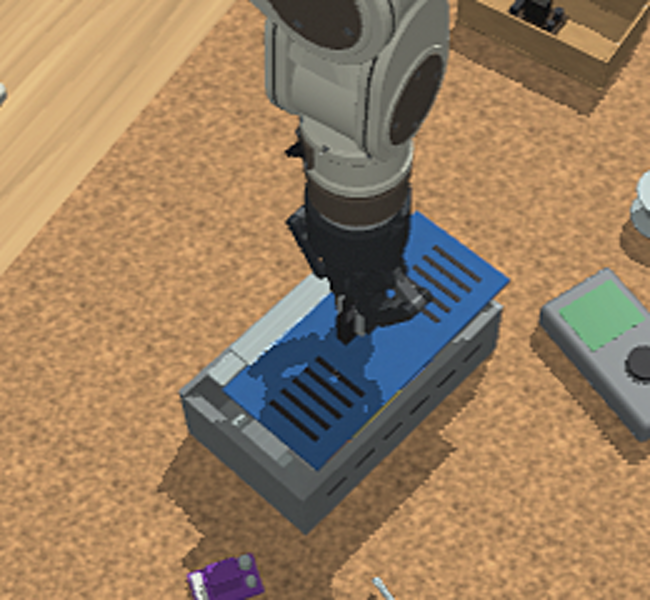

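Run:
```python
from cov import *
p,r=pose()
k=dict(h=23.7,psi=-11.6)
s=plan([(*covpose(-40,95,0.15,**k),15),(*covpose(-40,72,0.15,**k),10)],dstep=3)
```

```text
6 rows; end [570.5 -22.7 102.8]
0,0,8,-0.05,0,0,0,0,8,-0.05,0,0,-0.5,0,7.2,-0.051,0,0.001,0,-1,8,0,0,0,0,-1,7,0,0,0,0,-1.4,7.7,0,0,0
```

{"api": "play_rows", "payload": {
  "plan": [0, 0, 8, -0.05, 0, 0, 0, 0, 8, -0.05, 0, 0, 0, 0, 7, -0.05, 0, 0, 0, -1, 8, 0, 0, 0, 0, -1, 7, 0, 0, 0, 0, -1, 7, 0, 0, 0, 0, 0, 0, 0, 0, 0, 0, 0, 0, 0, 0, 0]
}}

```text
clock: 43.9
eef_pos: [0.5717, -0.0232, 0.1041]
tool_rot: [0.773, 0.63, 0.047, 0.058]
ft_force: [1.4, -0.6, -3.3]
grip_width: 0.0111
```

```bash
python3 covm.py 2
```

```text
TCP housing 19.4 -1.2 104.1 psi -11.64 tilt 0.15 F [ 1.4 -0.6 -3.3] w 0.0111
scene 3549 slope x,y [0.151 0.002] res 2.45 X [-16.8  83.9] Y [-114.2  113.9] [array([33.2,  0.7]), array([103.4, 232. ]), np.float64(0.9)] ztop@0 80.8
  far edge yaw deg 0.41 median X 83.6
top 1072 slope x,y [0.152 0.002] res 2.5 X [-14.9  82.8] Y [-113.6  117.3] [array([34.3,  1.8]), array([ 99. , 231.9]), np.float64(0.3)] ztop@0 81.2
  far edge yaw deg 5.86 median X 81.7
```

View pics/cov_2.png

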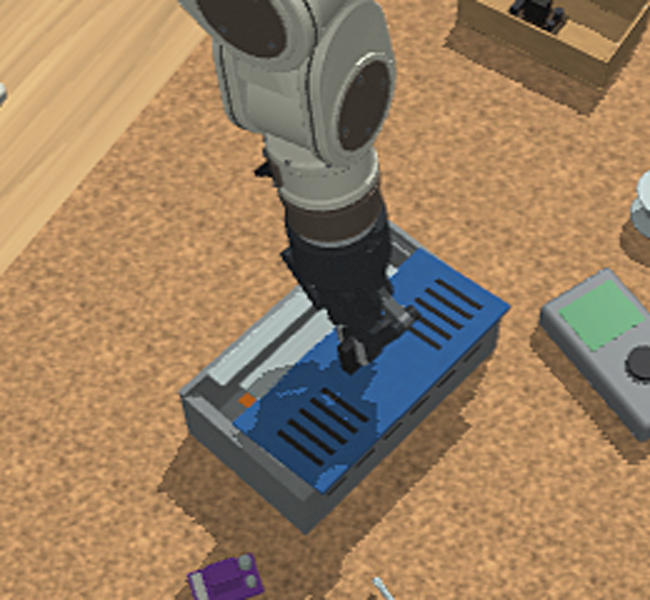

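Run:
```python
from cov import *
p,r=pose()
d=lambda x,z,y=0:np.array([*(x*HX+y*HY),z])
s=plan([(p+d(-1.5,-5),r,3),(p+d(-1.5,-8),r,2)])
s=plan([(s[0]+d(-12,0),r,4),(s[0]+d(-22,0),r,3)],start=s)
```

```text
4 rows; end [570.2 -22.9  96.5]
0,-1,2,0,0,0,0,-1.2,2.7,0,0,0,0,0,1,0,0,0,0,-0.5,2,0,0,0
8 rows; end [548.7 -18.3  96.4]
0,-3,0,0,0,0,0,-3,-1,0,0,0,0,-3,0,0,0,0,0.1,-2.9,-0.8,0,0,0,0,-2,0,0,0,0,0,-3,-1,0,0,0,0,-2,0,0,0,0,0,-2.9,-0.5,0,0,0
```

{"api": "play_rows", "payload": {
  "plan": [0, -1, 2.9, 0, 0, 0, 0, -1, 2.8, 0, 0, 0, 0, -0.5, 2, 0, 0, 0, 0, 0, 0, 0, 0, 0]
}}

```text
clock: 44.55
eef_pos: [0.5698, -0.0228, 0.0958]
tool_rot: [0.773, 0.63, 0.047, 0.058]
ft_force: [0.2, 0.0, -2.8]
grip_width: 0.0107
```

```bash
python3 covm.py 3
```

```text
TCP housing 17.4 -1.2 95.8 psi -11.63 tilt 0.149 F [ 0.2  0.  -2.8] w 0.0107
scene 3469 slope x,y [0.153 0.002] res 2.63 X [-18.3  81.6] Y [-114.4  114.3] [array([24.6,  0.1]), array([116.8, 232.2]), np.float64(1.2)] ztop@0 72.7
  far edge yaw deg 0.49 median X 81.5
top 1068 slope x,y [0.149 0.001] res 2.56 X [-17.4  80.8] Y [-113.   117.3] [array([31.9,  2.3]), array([ 99.5, 231.4]), np.float64(0.6)] ztop@0 73.3
  far edge yaw deg 5.03 median X 80.4
```

{"api": "play_rows", "payload": {
  "plan": [0, -4, -0.6, 0, 0, 0, 0, -4, -0.6, 0, 0, 0, 0, -4, -0.6, 0, 0, 0, 0, 0, 0, 0, 0, 0]
}}

```text
clock: 45.2
eef_pos: [0.5577, -0.0203, 0.0961]
tool_rot: [0.773, 0.63, 0.047, 0.058]
ft_force: [0.2, -0.2, -3.2]
grip_width: 0.0109
```

{"api": "play_rows", "payload": {
  "plan": [0, -3, -0.4, 0, 0, 0, 0, -3, -0.4, 0, 0, 0, 0, -3, -0.4, 0, 0, 0, 0, 0, 0, 0, 0, 0]
}}

```text
clock: 45.7
eef_pos: [0.549, -0.0185, 0.0959]
tool_rot: [0.773, 0.63, 0.047, 0.058]
ft_force: [0.2, 0.0, -3.5]
grip_width: 0.0105
```

```bash
python3 covm.py 4
```

```text
TCP housing -3.8 -1.4 95.9 psi -11.63 tilt 0.15 F [ 0.2  0.  -3.5] w 0.0105
scene 3457 slope x,y [0.151 0.003] res 2.4 X [-40.3  60.4] Y [-114.5  114.1] [array([9.1, 0.4]), array([104.4, 232.5]), np.float64(0.6)] ztop@0 76.1
  far edge yaw deg 0.08 median X 60.2
top 1108 slope x,y [0.14  0.001] res 3.21 X [-39.4  65.2] Y [-113.7  117.5] [array([13.3,  2.2]), array([106.6, 231.8]), np.float64(0.6)] ztop@0 76.2
  far edge yaw deg 7.49 median X 65.2
```

View pics/cov_4.png

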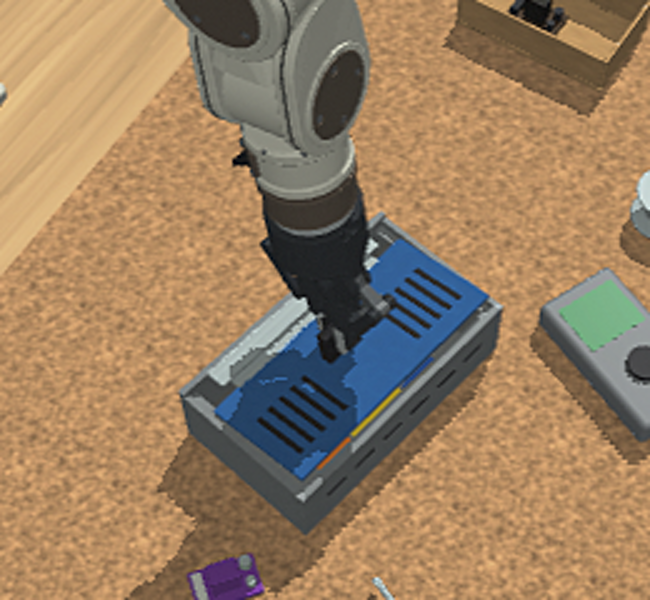

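Run:
```python
from cov import *
p,r=pose()
k=dict(h=23.7,psi=-11.7,y=-1.2,x0=0.2)
w=[]
for t,tx,tz in [(.12,-62.2,65.5),(.09,-62.4,65.7),(.06,-62.6,66),(.03,-62.8,66.2),(.0,-63,66.5)]:
    w.append((*covpose(tx,tz,t,**k),8)); print(np.round(w[-1][0],1))
# finer rounding
s=(p,r);rows=[]
for q in w:
    d=np.round(s[1].inv().apply(np.array(q[0])-s[0]),1);v=np.round((s[1].inv()*q[1]).as_rotvec(),3);rows.append(np.r_[d,v]);s=(s[0]+s[1].apply(d),s[1]*R.from_rotvec(v))
print((np.array(rows)+0).tolist())
```

```text
[549.8 -18.5  94.5]
[550.4 -18.7  92.9]
[551.  -18.8  91.4]
[551.5 -18.9  89.8]
[552.  -19.   88.2]
[[0.1, 0.1, 1.6, 0.03, 0.0, 0.001], [0.0, 0.4, 1.6, 0.03, 0.0, 0.0], [0.0, 0.5, 1.6, 0.03, 0.0, 0.0], [0.0, 0.4, 1.7, 0.03, 0.0, 0.0], [0.0, 0.4, 1.5, 0.03, 0.0, 0.0]]
```

{"api": "play_rows", "payload": {
  "plan": [0, 0, 1.6, 0.03, 0, 0, 0, 0.4, 1.6, 0.03, 0, 0, 0, 0.5, 1.6, 0.03, 0, 0, 0, 0.4, 1.6, 0.03, 0, 0, 0, 0, 0, 0, 0, 0]
}}

```text
clock: 46.48
eef_pos: [0.552, -0.0191, 0.0896]
tool_rot: [0.775, 0.632, 0.01, 0.012]
ft_force: [0.3, -0.0, -2.6]
grip_width: 0.0105
```

{"api": "play_rows", "payload": {
  "plan": [0, 0.4, 1.5, 0.03, 0, 0, 0, 0, 0, 0, 0, 0]
}}

```text
clock: 46.72
eef_pos: [0.552, -0.0191, 0.0882]
tool_rot: [0.775, 0.632, 0.0, 0.0]
ft_force: [-0.7, 0.0, -2.2]
grip_width: 0.0108
```

```bash
python3 covm.py 5
```

```text
TCP housing -0.7 -1.3 88.2 psi -11.64 tilt 0.001 F [-0.7  0.  -2.2] w 0.0108
scene 3368 slope x,y [0.004 0.001] res 2.7 X [-39.7  61.3] Y [-114.3  114.4] [array([8.7, 1.2]), array([109.2, 233. ]), np.float64(1.3)] ztop@0 67.9
  far edge yaw deg 0.59 median X 61.0
top 863 slope x,y [-0.002  0.001] res 2.11 X [-39.8  61.2] Y [-112.4  116.4] [array([11.2,  1.6]), array([102.5, 230.1]), np.float64(0.5)] ztop@0 68.2
  far edge yaw deg 0.87 median X 60.4
```

View pics/cov_5.png

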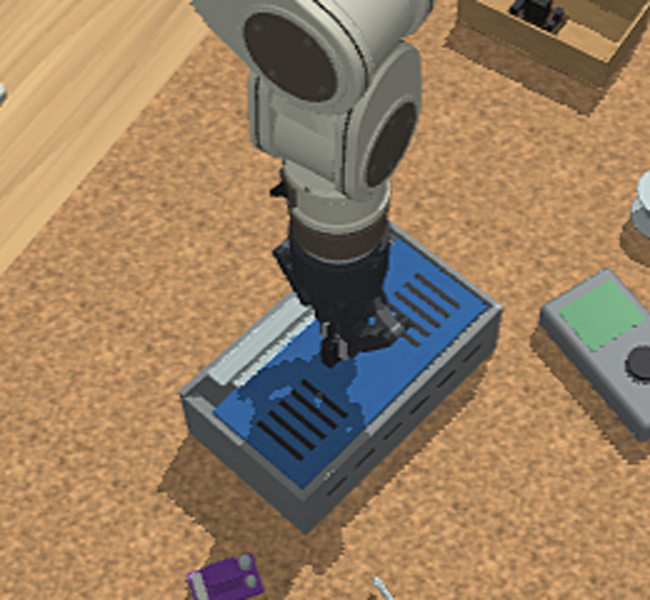

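{"api": "play_rows", "payload": {
  "plan": [0, 0, 1, 0, 0, 0, 0, 0, 0, 0, 0, 0]
}}

```text
clock: 47.12
eef_pos: [0.5516, -0.019, 0.0874]
tool_rot: [0.775, 0.632, 0.0, 0.0]
ft_force: [-0.1, 0.5, -2.5]
grip_width: 0.0108
```

{"api": "play_rows", "payload": {
  "plan": [0, 0, 0, 0, 0, 0, 0, 0, 0, 0, 0, 0, 0, 0, 0, 0, 0, 0, 0, 0, 0, 0, 0, 0, 0, 0, -15, 0, 0, 0, 0, 0, -40, 0, 0, 0, 0, 0, -50, 0, 0, 0, 0, -50, -10, 0, 0, 0, 0, -50, 0, 0, 0, 0, 0, -50, 0, 0, 0, 0, 0, 0, 0, 0, 0, 0],
  "hand": 35
}}

```text
clock: 48.5
eef_pos: [0.4012, 0.0115, 0.203]
tool_rot: [0.775, 0.632, -0.0, -0.0]
ft_force: [1.3, 0.3, 0.0]
grip_width: 0.0297
```

Run:
```python
from cov import *
for n in ['scene','top']:
    c=bot.camera(n);P=cloud(c)*1000;hsv=cv2.cvtColor(c['frame'],cv2.COLOR_BGR2HSV)
    d=P[...,:2]-HC;X=d@HX;Y=d@HY;Z=P[...,2]
    m=(hsv[...,0]>98)&(hsv[...,0]<122)&(hsv[...,1]>110)&(abs(X)<80)&(abs(Y)<130)&(Z>50)
    q,*_=np.linalg.lstsq(np.c_[X[m],Y[m],np.ones(m.sum())],Z[m],rcond=None)
    print(n,m.sum(),'slope',q.round(3),'X',np.percentile(X[m],[.5,99.5]).round(1),'Y',np.percentile(Y[m],[.5,99.5]).round(1))
    f=(abs(X)<25)&(abs(Y)<40)&(Z>95);
    if f.sum()>10: print(' fin',X[f].mean().round(1),Y[f].mean().round(1),np.percentile(Z[f],80).round(1),[np.round(k,1) for k in cv2.minAreaRect(np.stack([X[f],Y[f]],1).astype(np.float32))])
    cv2.imwrite(f'pics/end_{n}.png',c['frame'])
    s=c['frame'][100:340,170:430] if n=='scene' else c['frame'][200:320,100:400]
    cv2.imwrite(f'pics/endc_{n}.png',cv2.resize(s,(400,369) if n=='scene' else (400,160),interpolation=cv2.INTER_CUBIC))
    for k in ['meter','driver','spool','dead_a_mid']:
        for x in bot.outline_of(k,n)[:1]:
            print(k,round(x['p'],2),x['point'],P[x['mask']].mean(0).round(0))
cs=cv2.imread('pics/endc_scene.png');ct=cv2.resize(cv2.imread('pics/end_top.png')[215:300,265:385],(400,283),interpolation=cv2.INTER_CUBIC);ct=cv2.copyMakeBorder(ct,0,369-283,0,0,cv2.BORDER_CONSTANT)
cv2.imwrite('pics/endc.png',np.hstack([cs,ct]))
```

```text
scene 3976 slope [ 0.    -0.    67.114] X [-41.1  60.3] Y [-114.5  114.1]
 fin -0.3 -1.4 102.4 [array([-0.6,  0.2]), array([13. , 45.2]), np.float64(1.1)]
meter 0.62 [244.0, 420.3] [754. 121.  32.]
driver 0.93 [386.7, 357.1] [ 784. -217.   22.]
spool 0.56 [178.8, 440.5] [716. 286.  30.]
dead_a_mid 0.78 [104.7, 385.8] [505. 441.  25.]
top 2766 slope [-8.0000e-03 -0.0000e+00  6.7726e+01] X [-37.1  60.9] Y [-113.2  115.1]
 fin -2.0 0.4 102.2 [array([-1.7,  0.6]), array([12.5, 43.1]), np.float64(2.4)]
meter 0.67 [192.0, 260.5] [743. 131.  32.]
driver 0.93 [162.2, 384.3] [ 783. -214.   20.]
spool 0.91 [211.7, 200.1] [713. 291.  31.]
dead_a_mid 0.85 [303.0, 148.6] [497. 443.  26.]
```

View pics/endc.png

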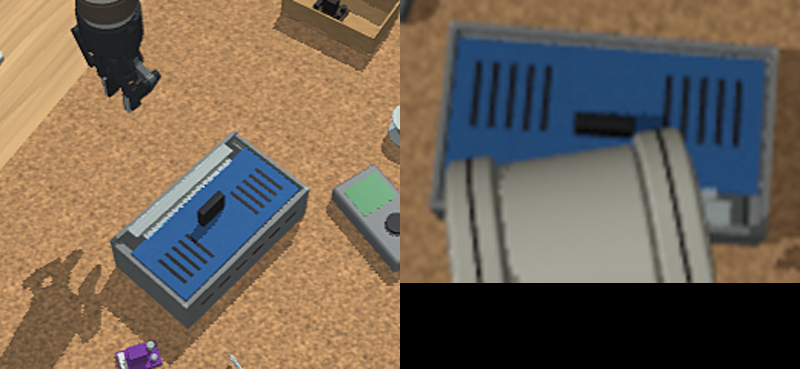

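View pics/end_scene.png

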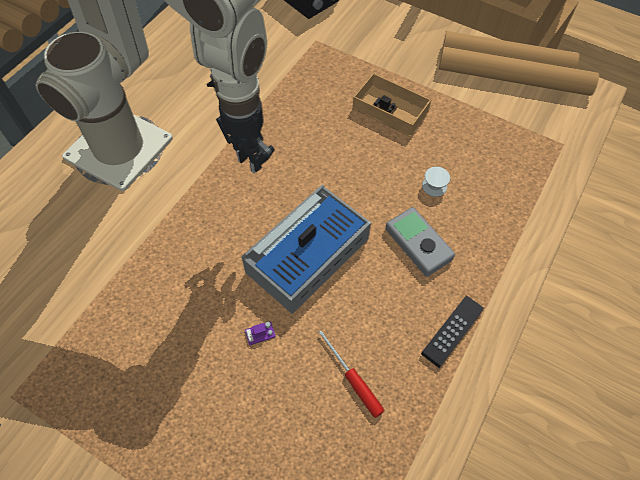

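Run:
```python
from workcell import bot
print(bot.job_done(), bot.get_obs()['clock'])
```

```text
the job is handed in; nothing more can be done
the job is handed in; nothing more can be done
```

I did the whole refit and handed it in at about 48.6 s of robot time. Only the blue bay held a scorched board, and that board is now in the scrap tray.

- **Boards:** the blue, orange and yellow boards went into their bays in that order. Before the bar went on, each was within about 2 mm of its bay centre, and its block stood at the height of a fully seated board.
- **Bar:** it sits in both saddles. The red tab measured within about 1.5 mm of centre. Its top read 61.7 mm against the expected 60 mm, which is within the depth noise I saw.
- **Cover:** I tilted it 0.15 rad, slid the tongue about 13 mm under the ledge, and swung it down flat.
    - At the end the scene camera read zero slope, a top surface at 67 mm (68 mm expected) and a tongue tip at about x = -63 mm. It was centred within about 1.5 mm.
    - The top camera's view of the cover was partly blocked by the arm. Its slope (0.008) and height agreed; its near-edge reading (-37 mm against the expected -41 mm) did not.
- **Everything else:** the meter, screwdriver and spool look unmoved, and I left the purple board alone. I saw no board knocked aside and no grip slip.

I could not check the boards again once the cover was on. After the bar was down, only their edges were visible.

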